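# Fill the bead jar and hold the turntable's index plunger out

### The arm

A 6-joint arm with a two-finger parallel gripper is mounted at the origin on the work surface. World frame = base frame: x ahead of the robot, y to its left, z up, the work surface at z = 0. Lengths are in m, angles in degrees, forces in N, time in s.
With the tool pointing down it reaches from about 0.325 to 0.9 m from the base axis. Payload 6.1 kg.
Tool frame: the origin (TCP) lies midway between the tips of the shut fingers; the grasp point (between the pads) lies 19 mm behind it; y points along the fingers, z is the direction in which the jaws open and shut, and the axes are right-handed (so a half turn about y gives the same grasp; the last joint's range is limited). The gripper opens to 85 mm and grips with 20 to 120 N. Pads are 22 mm wide; open, the fingers measure 114 mm over their backs; the gripper's body (76 mm by 85 mm) begins 54 mm behind the grasp point. The pads swing forward as they close: fully open they stand 13 mm farther back than shut.
Start: joints at [61.072, 12.628, 87.462, -0, 79.91, -7.225], TCP at [0.231, 0.581, 0.204] pointing down, gripper open.
Joint ranges: [-170.65, 170.65], [-52.31, 119.04], [5.05, 147.46], [-71.25, 251.25], [11.57, 151.72], [-153.62, 153.62]. Speed limits (degrees/s): [147.25, 147.25, 172.46, 180, 180, 180].

### API

Orientations are given as a 3x3 rotation matrix whose columns are the frame's x, y, z axes.
In Python, from plant import ctrl, eyes, workorder gives the robot as it stands.
- The arm moves only by the tool apply_moves, never from a script. Its argument "moves" is a list that holds one entry, the list of rows, each a list of 5 numbers: the shift along the tool's x, y, z in cm, then the turn about the tool's y in rad, then the closure, from 0 (fully open) to 1 (shut). In form: [[[dx, dy, dz, twist, grip], ...]]. A call has 1 to 5 rows; each row is the pose to reach, as a shift and turn from the pose measured when the call began, along the tool's axes at that moment; what a row does not reach only later rows make up. A row lasts 1/12 s, in which the tool goes at most 41.7 mm and 7.16 degrees, less where a joint would pass 70% of its speed; a pose out of reach is approached as far as the arm can. A call with a gripper value outside its range is refused whole. The fingers move at their own pace and stop on an object; "force" is the grip in N (left out, the last holds). Time passes only in rows, so rows that repeat a pose let the fingers close. It gives the time, the measured TCP pose, the force and the opening at its end, in the units of the state.
- ctrl.read_state(): the state, without advancing time (a new reading comes with each control period).
- eyes.camera(name): name is "scene" or "top" or "wrist"; returns the picture (400x640x3 uint8, red, green, blue); there is no depth.
- eyes.camera_model(name): a dict with "camera_matrix" (3x3 intrinsics, pixels), "dist" ([k1, k2, p1, p2, k3] as OpenCV has them; the pictures are not rectified), "camera_from_world" (4x4, takes a point from world to camera coordinates). Camera axes: x right, y down, z forward; pixel columns grow to the right and rows downward; lengths in m; the calibration is good to about 2 mm. A picture is of the moment at which its call begins: read the wrist's pose just before it. camera_model takes no time and is no camera call; for the wrist camera it gives the pose at the moment of the call.
- workorder.finish_job(): hands the job in, once; it reports no verdict.
The state is a dict: "t": time; "qpos": joint angles; "qd": joint speeds; "joint_efforts": joint torques, N m; "tool_pos": TCP position; "tcp_rot": TCP orientation; "ft_force": force on the tool from outside, world axes, zero at the start; "torque": the same for the moment, N m; "grip_width": finger opening in m.
Only numpy, scipy, OpenCV 4.12 (cv2) and the standard library are available. Lean on these libraries where they do the work, as an engineer would, in place of code of your own. Each camera call takes 0.05 s, during which the arm holds its last target.

### The job

Pick up the steel bead scoop with the wooden handle, tip all five dark stone beads through the funnel into the jar on the turntable, and put the empty scoop back down flat on the table. Then pull the turntable's black index plunger knob straight up as far as it goes, so that its pin is clear of the hole in the disc, and keep holding it there: the job finishes with the gripper still holding the plunger up. Do not push the other things on the table out of place or knock them over.

Things in the scene. Friction and masses are not known exactly. Their poses are not given: they have to be found in the camera images.
- carousel: bead-filling turntable, fixed: metal disc 220 mm across, top 30 mm above the table; origin at its centre on the table, z up. At its own +y the open jar under the funnel (funnel's thin post, 127 mm tall, at y=+134 mm); at its own -y the index plunger's bracket (out to y=-142 mm); at own x=+-70 mm two closed glass jars 55 mm wide, tops 115 mm high; low spindle cap in the middle
- funnel_rim (a point): centre of the top rim of the metal funnel, 169 mm above the table; the mouth is 110 mm wide inside, the funnel is 62 mm tall and narrows to a 39 mm wide spout just above the jar; its wall is 3 mm thick
- jar_floor (a point): centre of the inner floor of the open glass jar straight below the funnel (70 mm from the disc centre towards the turntable's +y); 34 mm above the table; jar 46 mm wide inside, its rim 71 mm above this point. Jar and funnel are fixed to the turntable
- plunger_knob (a point): centre of the index plunger's round black pull knob, 28 mm diameter, 28 mm tall, axis upright; 92 mm above the table when seated, 90 mm from the disc centre towards the turntable's -y. Under it a collar 18 mm wide (top 75 mm above the table) and a bracket arm 26 mm wide along the turntable's x (top 66 mm); free space above and beside
- plunger (a joint): index plunger: 0 = seated, its pin about 14 mm deep in the hole of the disc; grows as the knob is pulled straight up (vertical slide); hard stop at 0.018 m. A spring pushes it down with about 6 N seated and 12 N fully up, so it snaps back when let go
- scoop: loose bead scoop, own x from -71 to +114 mm, origin on its underside, z up, about 0.16 kg. Steel pan 62 mm wide (56 inside), sides 26 mm above its floor, open at the mouth (-x end). At rest the pan floor falls 10 degrees from the mouth back to the back wall (x=+30 mm), where the beads lie; tip the mouth down 20 to 45 degrees and they roll out
- scoop_mouth (a point): middle of the pan floor's edge at the open mouth, 20 mm above the table when resting, at own x = -68 mm
- scoop_grip (a point): point on the scoop's wooden handle, 28 mm above its underside at own x = +75 mm: an upright slab 14 mm thick (own y), 42 mm tall, from the table up, own x from 32 to 114 mm, behind the pan; grip it across its thickness from above, 7 to 15 mm from its top
- bead0_center (a point): centre of a dark round stone bead, 16 mm diameter, 11 g, one of five; starts in the scoop's pan
- bead1_center (a point): centre of a dark round stone bead, 16 mm diameter, 11 g, one of five; starts in the scoop's pan
- bead2_center (a point): centre of a dark round stone bead, 16 mm diameter, 11 g, one of five; starts in the scoop's pan
- bead3_center (a point): centre of a dark round stone bead, 16 mm diameter, 11 g, one of five; starts in the scoop's pan
- bead4_center (a point): centre of a dark round stone bead, 16 mm diameter, 11 g, one of five; starts in the scoop's pan
- ring_block: bystander: 60 x 60 x 40 mm plain wooden display block with a small finger ring on top, origin under its centre
- steel_block: bystander: flat square steel bench block 90 x 90 x 24 mm, origin under its centre
- hammer: bystander: small hammer 220 mm long lying on the table
- bottle: bystander: white plastic bottle 52 mm wide, 130 mm tall, origin under its centre
- bangle: bystander: steel bangle lying flat, 68 mm outer diameter, 7 mm high
- bead_jar: bystander: closed glass jar 52 mm wide, 75 mm tall, loose on the table
- pot: bystander: empty blue ceramic cup 80 mm wide, 100 mm tall
Mind the look-alikes: they are no part of the job. What is shaped like the scoop but purple or turquoise is not meant.

How it is judged:
By the outcome, as a careful person would: the job done as asked, in the order asked, and still so for the second after the job is handed in, while the arm keeps its last pose, push and grip.
It also fails if it takes over 72 s, if anything falls off the work surface, if the arm or the gripper's body presses on something with over 40 N, if the wrist force passes 120 N, or if a joint passes its speed limit or range.

## Working session

There is one attempt and no reset: what is moved stays moved. The work goes in short steps, Python scripts to look and compute and a tool call to move; the robot and the scene stay as the last step left them, time stands still between calls to the robot, and variables do not carry over. Pictures are saved under pics/ and viewed, and the job is handed in when it is done.

Besides the shell and the picture viewer there is one more tool, called after "Request:" by a JSON object that holds its "name" and its "arguments". apply_moves: Moves the arm, as the interface text tells. Its arguments: {"type":"object","properties":{"moves":{"type":"array"},"force":{"type":"number"}},"required":["moves"]}

```bash
ls; mkdir -p pics; python3 - <<'E'
from plant import ctrl,eyes,workorder
import cv2
s=ctrl.read_state();print(s)
for n in ("scene","top","wrist"):
    im=eyes.camera(n);cv2.imwrite(f"pics/{n}0.png",im[:,:,::-1])
    m=eyes.camera_model(n);print(n,m)
E
```

```text
pics
{'t': 0.0, 'qpos': array([ 6.10715575e+01,  1.26754520e+01,  8.75272995e+01, -2.32893155e-04,
        7.99105393e+01, -7.22420619e+00]), 'qd': array([ 0.05452251, -0.10524734,  0.05594574, -0.03922019, -0.04112307,
       -0.03130403]), 'joint_efforts': array([-2.80359731e-03, -4.96900213e+01, -3.89392591e+01, -3.00129705e-04,
        1.10316873e-02, -1.04526376e-05]), 'tool_pos': array([0.23080344, 0.58009834, 0.20278285]), 'tcp_rot': array([[ 9.29105379e-01, -9.52949346e-04,  3.69813854e-01],
       [-3.69815001e-01, -1.73251438e-03,  9.29103796e-01],
       [-2.44681034e-04, -9.99998045e-01, -1.96210340e-03]]), 'ft_force': array([-0.13349257, -0.03268278, -0.83608   ]), 'torque': array([-0.01743475,  0.07442369, -0.00427844]), 'grip_width': 0.08541349450660422}
scene {'camera_matrix': array([[491.0825957 ,   0.        , 317.52996326],
       [  0.        , 491.0825957 , 204.17480265],
       [  0.        ,   0.        ,   1.        ]]), 'dist': array([-0.01752675,  0.        ,  0.        ,  0.        ,  0.        ]), 'camera_from_world': array([[-0.47645923,  0.87919398,  0.0
[... 652 characters left out ...]
 1.02718719],
       [ 0.        ,  0.        ,  0.        ,  1.        ]])}
wrist {'camera_matrix': array([[343.77242549,   0.        , 318.73627851],
       [  0.        , 343.77242549, 196.10205093],
       [  0.        ,   0.        ,   1.        ]]), 'dist': array([-0.07226887,  0.        ,  0.        ,  0.        ,  0.        ]), 'camera_from_world': array([[ 3.69035442e-01,  9.29414828e-01, -9.59187396e-04,
        -6.23712909e-01],
       [ 8.79562772e-01, -3.48907246e-01,  3.23470344e-01,
        -4.17457308e-02],
       [ 3.00303467e-01, -1.20215687e-01, -9.46237822e-01,
         3.79949337e-01],
       [ 0.00000000e+00,  0.00000000e+00,  0.00000000e+00,
         1.00000000e+00]])}
```

View pics/scene0.png

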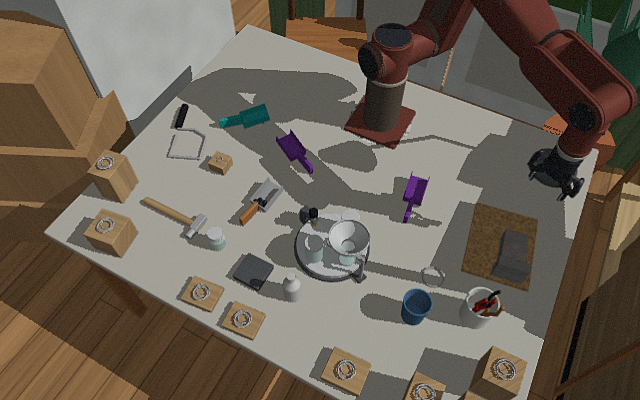

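View pics/top0.png

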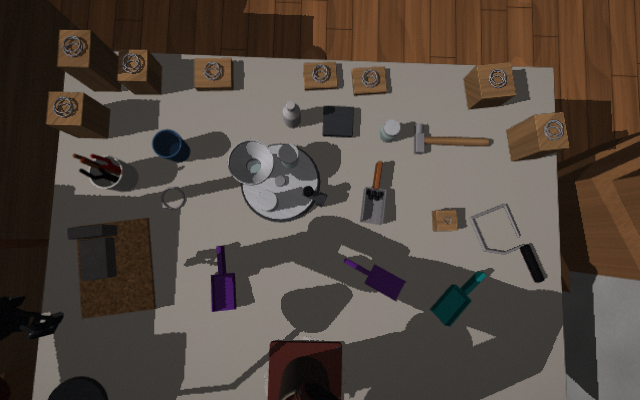

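View pics/wrist0.png

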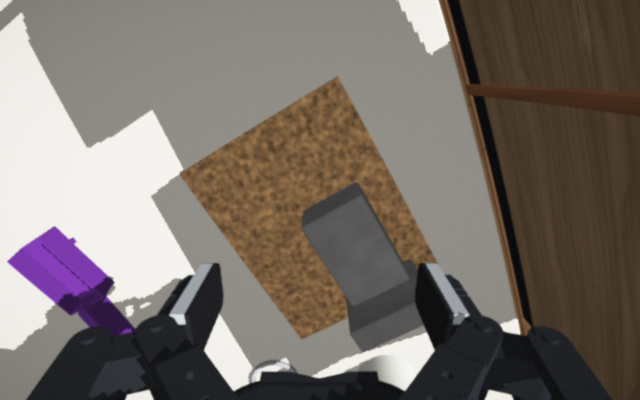

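```bash
cat > h.py <<'E'
import numpy as np, cv2
from plant import ctrl,eyes,workorder
def ray(m,uv):
    K=m["camera_matrix"];d=m["dist"];T=m["camera_from_world"]
    p=cv2.undistortPoints(np.array([[uv]],float),K,d)[0,0]
    R=T[:3,:3];o=-R.T@T[:3,3];v=R.T@np.array([p[0],p[1],1]);return o,v
def atz(m,uv,z):
    o,v=ray(m,uv);return o+v*(z-o[2])/v[2]
def proj(m,P):
    T=m["camera_from_world"];r,_=cv2.Rodrigues(T[:3,:3])
    return cv2.projectPoints(np.array(P,float).reshape(-1,3),r,T[:3,3],m["camera_matrix"],m["dist"])[0].reshape(-1,2)
def tri(obs):
    A=np.zeros((3,3));b=np.zeros(3)
    for m,uv in obs:
        o,v=ray(m,uv);v=v/np.linalg.norm(v);Pm=np.eye(3)-np.outer(v,v);A+=Pm;b+=Pm@o
    return np.linalg.solve(A,b)
def crop(im,x0,y0,x1,y1,f,name):
    c=cv2.resize(im[y0:y1,x0:x1,::-1],None,fx=f,fy=f,interpolation=cv2.INTER_CUBIC)
    cv2.imwrite(name,c)
E
python3 - <<'E'
from h import *
im=cv2.imread("pics/top0.png")[:,:,::-1]
crop(im,220,130,420,250,4,"pics/topc.png")
im=cv2.imread("pics/scene0.png")[:,:,::-1]
crop(im,220,170,400,305,4,"pics/scenec.png")
E
```

```text
(no output)
```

View pics/topc.png

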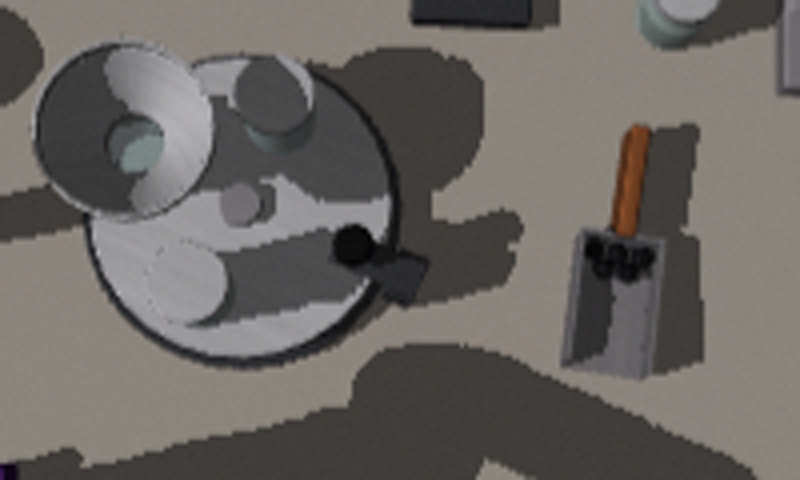

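View pics/scenec.png

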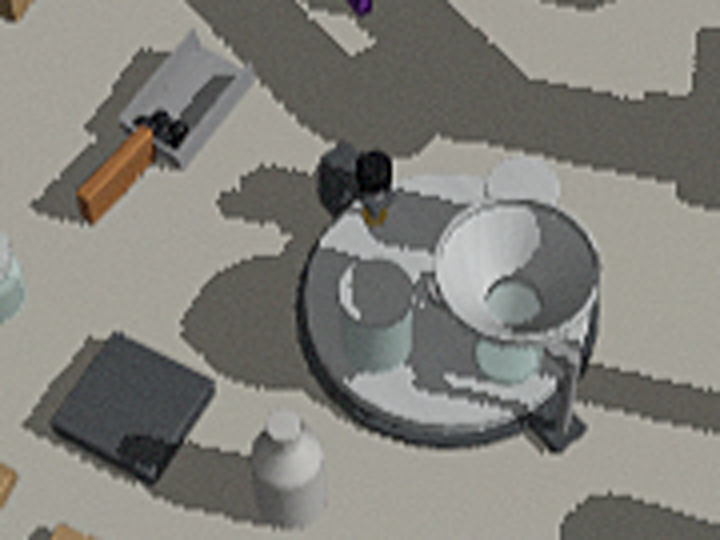

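```bash
python3 - <<'E'
from h import *
mt=eyes.camera_model("top");ms=eyes.camera_model("scene")
T=lambda x,y:(220+x/4-.375,130+y/4-.375)
S=lambda x,y:(220+x/4-.375,170+y/4-.375)
p=lambda n,v:print(n,np.round(v,4))
f=atz(mt,T(124,130),.169);p("funnel top",f)
p("funnel scene",atz(ms,S(517,270),.169))
k=atz(mt,T(354,245),.106);p("knob top",k)
p("knob scene z.106",atz(ms,S(374,160),.106))
d=atz(mt,T(242,210),.03);p("disc",d)
p("disc scene",atz(ms,S(449,308),.03))
v=f[:2]-k[:2];p("len f-k (160)",np.linalg.norm(v));p("yaw+y",np.degrees(np.arctan2(v[1],v[0])))
p("disc from",k[:2]+v*90/160)
for n,uv in dict(hr=(640,128),hf=(623,234)).items(): p(n,atz(mt,T(*uv),.042))
p("hrear scene",atz(ms,S(85,205),.042));p("hrear front",atz(ms,S(148,135),.042))
for n,uv in dict(ml=(562,363),mr=(645,378),bl=(582,230),br=(665,238)).items(): p(n,atz(mt,T(*uv),.04))
E
```

```text
funnel top [0.5832 0.1529 0.169 ]
funnel scene [0.5905 0.1582 0.169 ]
knob top [0.5223 0.0058 0.106 ]
knob scene z.106 [0.5232 0.008  0.106 ]
disc [0.5549 0.0877 0.03  ]
disc scene [0.5711 0.0992 0.03  ]
len f-k (160) 0.1592
yaw+y 67.5041
disc from [0.5565 0.0886]
hr [ 0.6219 -0.1994  0.042 ]
hf [ 0.5439 -0.1879  0.042 ]
hrear scene [ 0.6321 -0.1905  0.042 ]
hrear front [ 0.553  -0.1824  0.042 ]
ml [ 0.4498 -0.1454  0.04  ]
mr [ 0.4407 -0.2051  0.04  ]
bl [ 0.5462 -0.1585  0.04  ]
br [ 0.5422 -0.2187  0.04  ]
```

Request:
{"name": "apply_moves", "arguments": {"moves": [[[2.9,0,-2.8,0,0],[5.8,0,-5.6,0,0],[8.7,0,-8.4,0,0],[11.6,0,-11.2,0,0],[14.5,0,-14.0,0,0]]]}}

```text
t: 0.57
tool_pos: [0.3139, 0.3947, 0.2028]
tcp_rot: [[0.929, -0.001, 0.369], [-0.369, -0.002, 0.929], [-0.0, -1.0, -0.002]]
ft_force: [0.5, -0.1, 0.9]
grip_width: 0.0853
```

Request:
{"name": "apply_moves", "arguments": {"moves": [[[2.9,0,-2.8,0,0],[5.8,0,-5.6,0,0],[8.7,0,-8.4,0,0],[11.6,0,-11.2,0,0],[14.5,0,-14.0,0,0]]]}}

```text
t: 0.98
tool_pos: [0.3972, 0.2093, 0.203]
tcp_rot: [[0.93, -0.001, 0.369], [-0.369, -0.002, 0.93], [-0.0, -1.0, -0.002]]
ft_force: [0.7, 0.8, -0.3]
grip_width: 0.085
```

Request:
{"name": "apply_moves", "arguments": {"moves": [[[2.9,0,-2.8,0,0],[5.8,0,-5.6,0,0],[8.7,0,-8.4,0,0],[11.6,0,-11.2,0,0],[14.5,0,-14.0,0,0]]]}}

```text
t: 1.4
tool_pos: [0.4806, 0.0237, 0.2032]
tcp_rot: [[0.929, -0.001, 0.369], [-0.369, -0.002, 0.929], [0.0, -1.0, -0.002]]
ft_force: [0.9, 0.2, 0.0]
grip_width: 0.0854
```

Request:
{"name": "apply_moves", "arguments": {"moves": [[[2.9,0,-2.7,0,0],[5.8,0,-5.4,0,0],[8.7,0,-8.1,0,0],[11.6,0,-10.8,-0.12,0],[14.5,0,-13.5,-0.239,0]]]}}

```text
t: 1.82
tool_pos: [0.5658, -0.1573, 0.2031]
tcp_rot: [[0.991, -0.001, 0.134], [-0.134, -0.001, 0.991], [-0.001, -1.0, -0.001]]
ft_force: [0.9, 0.8, 0.2]
grip_width: 0.0857
```

```bash
python3 - <<'E'
from h import *
s=ctrl.read_state();print(s['tool_pos'],s['tcp_rot'])
m=eyes.camera_model("wrist");im=eyes.camera("wrist");cv2.imwrite("pics/w1.png",im[:,:,::-1]);np.save("w1.npy",m)
print(-m["camera_from_world"][:3,:3].T@m["camera_from_world"][:3,3])
E
```

```text
[ 0.56579839 -0.15729566  0.20308938] [[ 9.91037543e-01 -9.08660739e-04  1.33580544e-01]
 [-1.33581673e-01 -1.32094960e-03  9.91036928e-01]
 [-7.24063180e-04 -9.99998715e-01 -1.43049107e-03]]
[ 0.48258646 -0.14640529  0.37252813]
```

View pics/w1.png

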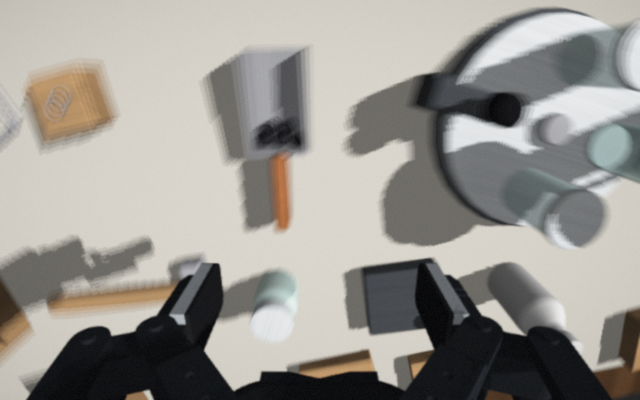

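Request:
{"name": "apply_moves", "arguments": {"moves": [[[1.1,0,-1.7,0,0],[2.2,0,-3.3,0,0],[2.2,0,-3.3,0,0]]]}}

```text
t: 2.12
tool_pos: [0.5859, -0.2025, 0.202]
tcp_rot: [[0.992, 0.0, 0.13], [-0.13, -0.007, 0.992], [0.001, -1.0, -0.007]]
ft_force: [-0.1, -0.1, 0.7]
grip_width: 0.0852
```

```bash
python3 - <<'E'
from h import *
s=ctrl.read_state();print(s['tool_pos'],s['tcp_rot'])
m=eyes.camera_model("wrist");im=eyes.camera("wrist");cv2.imwrite("pics/w2.png",im[:,:,::-1]);np.save("w2.npy",m)
crop(im,190,40,450,235,3,"pics/w2c.png")
E
```

```text
[ 0.58592587 -0.20253512  0.20196403] [[ 9.91553837e-01  1.00390458e-04  1.29695712e-01]
 [-1.29692186e-01 -6.64668043e-03  9.91532026e-01]
 [ 9.61586307e-04 -9.99977906e-01 -6.57752163e-03]]
```

View pics/w2c.png

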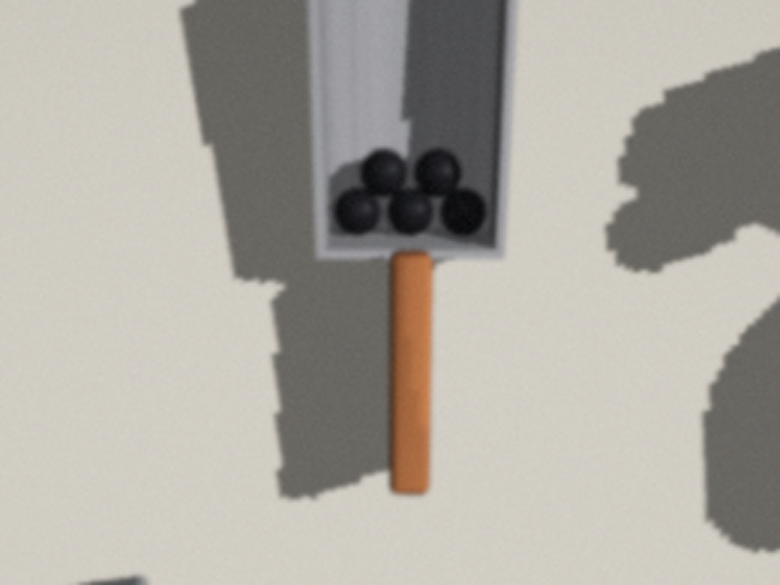

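```bash
python3 - <<'E'
from h import *
m=np.load("w2.npy",allow_pickle=True).item()
C=lambda x,y:(190+x/3-.33,40+y/3-.33)
r=atz(m,C(409,491),.042);f=atz(m,C(411,255),.042)
print(r,f,np.linalg.norm(r-f),np.degrees(np.arctan2(*(r-f)[[1,0]])))
u=(r-f)/np.linalg.norm(r-f);g=r-u*.039;print("grip",g,"origin",r-u*.114,"mouth",r-u*.182)
s=ctrl.read_state();print(s['tool_pos'])
d=g-s['tool_pos'];print("tool delta",s['tcp_rot'].T@d, np.degrees(np.arctan2(s['tcp_rot'][1,0],s['tcp_rot'][0,0])))
E
```

```text
[ 0.62296051 -0.20131934  0.042     ] [ 0.54425436 -0.19098061  0.042     ] 0.07938228894045944 -7.48344763427709
grip [ 0.58429269 -0.19623999  0.042     ] origin [ 0.5099315  -0.18647201  0.042     ] mouth [ 0.44251069 -0.1776157   0.042     ]
[ 0.58534154 -0.20066819  0.20194405]
tool delta [-0.00162447  0.15991881  0.00511308] -7.409768925102847
```

Request:
{"name": "apply_moves", "arguments": {"moves": [[[-0.1,3.5,0.4,0,0],[-0.1,7.0,0.4,0,0],[-0.1,10.0,0.4,0,0],[-0.1,12.5,0.4,0,0],[-0.1,14.0,0.4,0,0]]]}}

```text
t: 2.58
tool_pos: [0.5821, -0.1948, 0.0581]
tcp_rot: [[0.992, -0.006, 0.129], [-0.129, -0.003, 0.992], [-0.005, -1.0, -0.003]]
ft_force: [-0.5, 0.8, 0.1]
grip_width: 0.0853
```

```bash
python3 - <<'E'
from h import *
s=ctrl.read_state();print(s['tool_pos'],s['tcp_rot'])
m=eyes.camera_model("wrist");im=eyes.camera("wrist");cv2.imwrite("pics/w3.png",im[:,:,::-1])
g=np.array([.5843,-.1962,.013]);print("tool delta",s['tcp_rot'].T@(g-s['tool_pos']))
E
```

```text
[ 0.58208026 -0.19480209  0.05806233] [[ 0.991671   -0.0055944   0.12867526]
 [-0.1286909  -0.00253134  0.99168152]
 [-0.00522214 -0.99998115 -0.0032302 ]]
tool delta [ 0.00261648  0.0450526  -0.0009551 ]
```

View pics/w3.png

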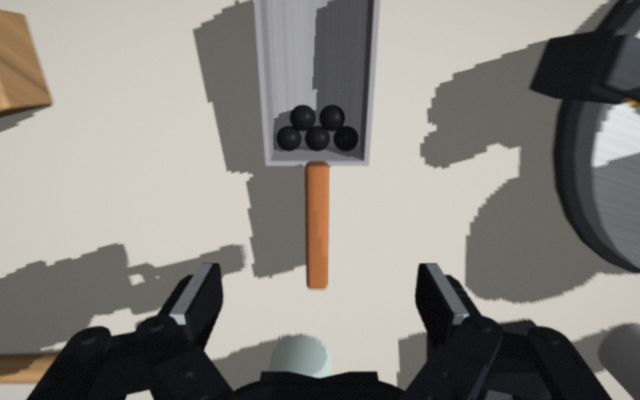

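Request:
{"name": "apply_moves", "arguments": {"moves": [[[0.2,1.8,-0.1,0,0],[0.2,3.3,-0.1,0,0],[0.2,4.4,-0.1,0,0],[0.2,4.5,-0.1,0,0],[0.2,4.5,-0.1,0,0.4]]], "force": 80}}

```text
t: 3.05
tool_pos: [0.5819, -0.1948, 0.0108]
tcp_rot: [[0.992, -0.009, 0.128], [-0.128, -0.001, 0.992], [-0.009, -1.0, -0.002]]
ft_force: [0.3, -0.5, 0.2]
grip_width: 0.0757
```

Request:
{"name": "apply_moves", "arguments": {"moves": [[[0,0,0,0,0.6],[0,0,0,0,0.75],[0,0,0,0,0.9],[0,0,0,0,1],[0,0,0,0,1]]], "force": 80}}

```text
t: 3.47
tool_pos: [0.5824, -0.1952, 0.0115]
tcp_rot: [[0.992, -0.008, 0.128], [-0.128, -0.001, 0.992], [-0.008, -1.0, -0.002]]
ft_force: [-1.7, -2.6, 9.0]
grip_width: 0.0126
```

Request:
{"name": "apply_moves", "arguments": {"moves": [[[0,0,0,0,1],[0,-0.3,0,0,1],[0,-1.0,0,0,1],[0,-2.0,0,0,1],[0,-3.0,0,0,1]]]}}

```text
t: 3.88
tool_pos: [0.5824, -0.195, 0.0422]
tcp_rot: [[0.992, -0.009, 0.128], [-0.128, -0.001, 0.992], [-0.009, -1.0, -0.002]]
ft_force: [0.5, -0.3, -2.3]
grip_width: 0.0097
```

```bash
python3 - <<'E'
from h import *
s=ctrl.read_state();print(s['tool_pos'],s['ft_force'],s['torque'])
im=eyes.camera("wrist");cv2.imwrite("pics/w4.png",im[:,:,::-1])
im=eyes.camera("scene");crop(im,200,120,400,270,4,"pics/s4.png")
E
```

```text
[ 0.58239662 -0.19499514  0.04215735] [ 0.46220417 -0.33697764 -2.32275378] [ 0.01806572 -0.12341545  0.01060672]
```

View pics/w4.png

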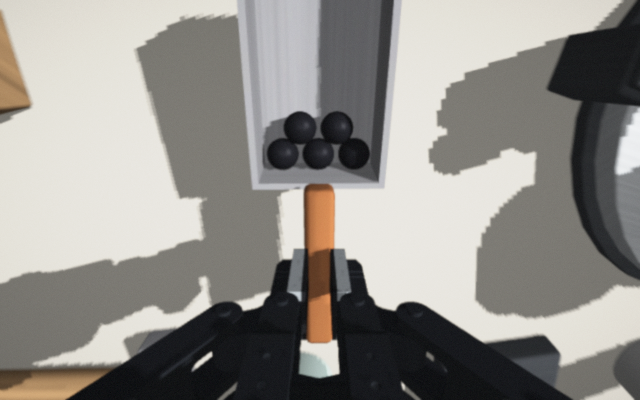

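View pics/s4.png

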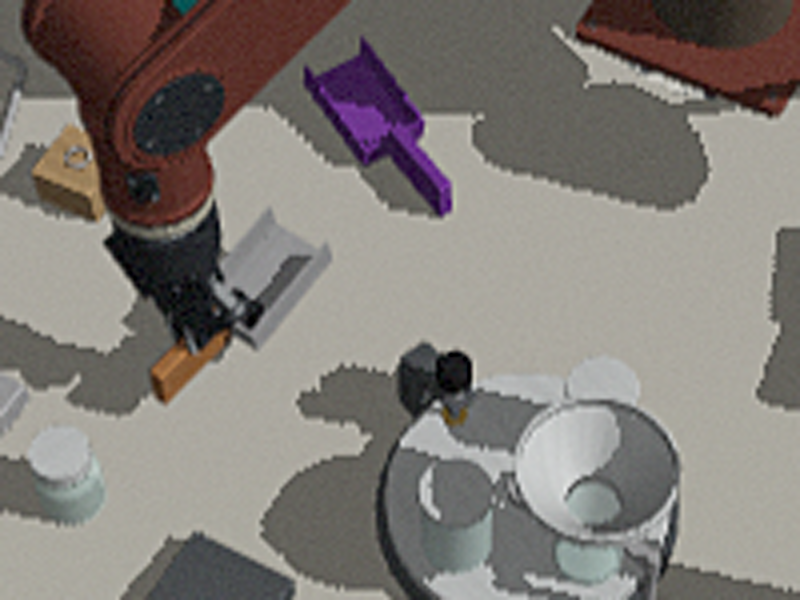

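Request:
{"name": "apply_moves", "arguments": {"moves": [[[0,-1.2,0,0,1],[0,-3.2,0,0,1],[0,-5.6,0,0,1],[0,-8.2,0,0,1],[0,-10.8,0,0,1]]]}}

```text
t: 4.4
tool_pos: [0.5847, -0.1955, 0.1542]
tcp_rot: [[0.992, -0.004, 0.128], [-0.128, -0.003, 0.992], [-0.004, -1.0, -0.004]]
ft_force: [0.2, 0.2, -1.4]
grip_width: 0.0097
```

Request:
{"name": "apply_moves", "arguments": {"moves": [[[0,-2.5,0,0,1],[0,-4.8,0,0,1],[0,-6.8,0,0,1],[0,-8.2,0,0,1],[0,-8.8,0,0,1]]]}}

```text
t: 4.82
tool_pos: [0.5862, -0.1957, 0.2463]
tcp_rot: [[0.992, 0.0, 0.128], [-0.128, -0.005, 0.992], [0.001, -1.0, -0.005]]
ft_force: [0.3, 0.4, -1.2]
grip_width: 0.0098
```

Request:
{"name": "apply_moves", "arguments": {"moves": [[[0,0,0,0.06,1],[0,0,0,0.16,1],[0,0,0,0.27,1],[0,0,0,0.38,1],[0,0,0,0.49,1]]]}}

```text
t: 5.23
tool_pos: [0.5857, -0.1955, 0.2457]
tcp_rot: [[0.812, -0.001, 0.584], [-0.584, -0.005, 0.812], [0.002, -1.0, -0.004]]
ft_force: [0.2, -0.5, -2.3]
grip_width: 0.0099
```

Request:
{"name": "apply_moves", "arguments": {"moves": [[[0,0,0,0.11,1],[0,0,0,0.22,1],[0,0,0,0.33,1],[0,0,0,0.44,1],[0,0,0,0.55,1]]]}}

```text
t: 5.65
tool_pos: [0.5852, -0.1952, 0.2451]
tcp_rot: [[0.381, -0.002, 0.924], [-0.924, -0.004, 0.381], [0.003, -1.0, -0.004]]
ft_force: [0.8, -0.3, -2.0]
grip_width: 0.0098
```

Request:
{"name": "apply_moves", "arguments": {"moves": [[[0,0,0,0.1,1],[0,0,0,0.2,1],[0,0,0,0.29,1],[0,0,0,0.36,1],[0,0,0,0.4,1]]]}}

```text
t: 6.07
tool_pos: [0.5847, -0.195, 0.2445]
tcp_rot: [[-0.012, -0.004, 1.0], [-1.0, -0.004, -0.012], [0.004, -1.0, -0.004]]
ft_force: [0.0, 0.7, -2.0]
grip_width: 0.01
```

Request:
{"name": "apply_moves", "arguments": {"moves": [[[-0.7,0,0.1,0,1],[-2.0,0,0.1,0,1],[-3.8,0,0.1,0,1],[-5.6,0,0.1,0,1],[-7.4,0,0.1,0,1]]]}}

```text
t: 6.48
tool_pos: [0.5861, -0.1191, 0.2438]
tcp_rot: [[-0.011, -0.004, 1.0], [-1.0, -0.003, -0.011], [0.003, -1.0, -0.004]]
ft_force: [0.3, 0.2, -3.0]
grip_width: 0.01
```

Request:
{"name": "apply_moves", "arguments": {"moves": [[[-1.4,0,0,0,1],[-2.4,0,0,0,1],[-3.1,0,0,0,1],[-3.4,0,0,0,1],[-3.4,0,0,0,1]]]}}

```text
t: 6.9
tool_pos: [0.5865, -0.0844, 0.2438]
tcp_rot: [[-0.009, -0.004, 1.0], [-1.0, -0.003, -0.009], [0.003, -1.0, -0.004]]
ft_force: [0.7, 0.4, -2.1]
grip_width: 0.0098
```

```bash
python3 - <<'E'
from h import *
s=ctrl.read_state();print(s['tool_pos'],s['ft_force'],s['torque'])
m=eyes.camera_model("wrist");im=eyes.camera("wrist");cv2.imwrite("pics/w5.png",im[:,:,::-1]);np.save("w5.npy",m)
im=eyes.camera("scene");crop(im,240,120,420,255,4,"pics/s5.png")
im=eyes.camera("top");crop(im,220,130,380,250,4,"pics/t5.png")
E
```

```text
[ 0.58651003 -0.08439239  0.24377469] [ 0.68945592  0.41123915 -2.09914558] [-0.11822341  0.01738941  0.00687444]
```

View pics/w5.png

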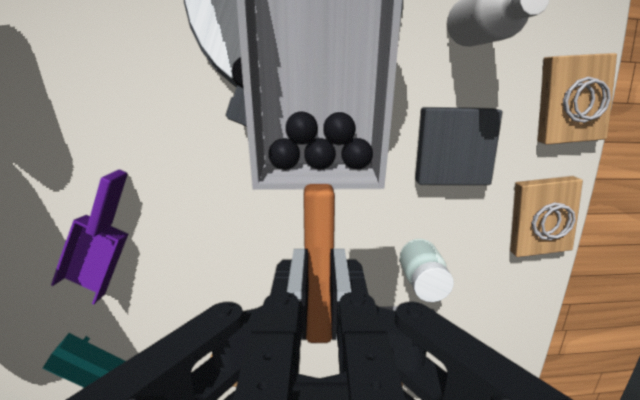

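View pics/s5.png

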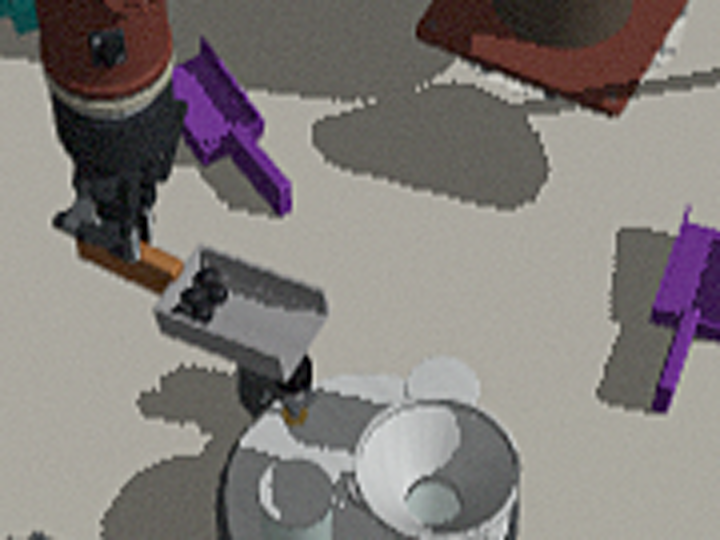

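View pics/t5.png

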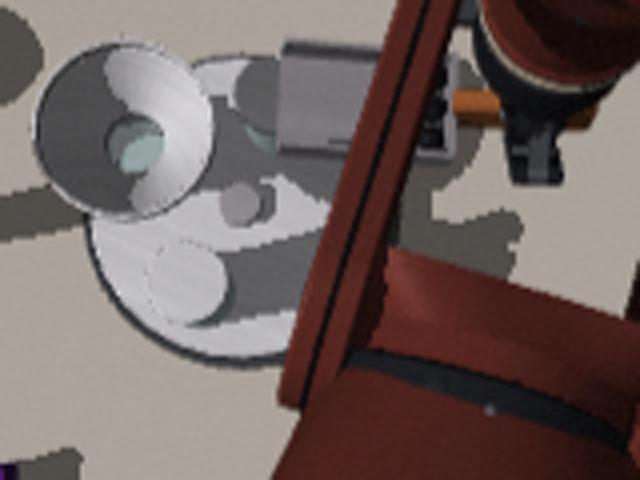

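```bash
python3 - <<'E'
from h import *
mt=eyes.camera_model("top");ms=eyes.camera_model("scene")
for x in(-.031,.031):
  for z in(.252,.278):
    P=[.5865+x,.0566,z]
    print(x,z,(proj(mt,P)-[220,130])*4+1.5,(proj(ms,P)-[240,120])*4+1.5)
# funnel circle fit
from scipy.optimize import least_squares
top=[(34,130),(214,130),(124,40),(124,220)]
scn=[(435,268),(600,278),(517,200),(517,341)]
E
```

```text
-0.031 0.252 [[268.17704217 153.41212093]] [[332.71338806 307.77744335]]
-0.031 0.278 [[265.60567443 144.66856746]] [[333.14558699 285.88923813]]
0.031 0.252 [[271.79090763  47.49971604]] [[288.67908278 375.67735396]]
0.031 0.278 [[269.35169907  35.42146949]] [[288.3749605 354.4277563]]
```

```bash
python3 - <<'E'
from h import *
mt=eyes.camera_model("top");ms=eyes.camera_model("scene")
im=cv2.imread("pics/topc.png");im2=cv2.imread("pics/scenec.png")
a=np.linspace(0,2*np.pi,60)
for c,col in(((.583,.153),(0,0,255)),((.5905,.158),(0,255,0))):
  P=np.c_[c[0]+.058*np.cos(a),c[1]+.058*np.sin(a),0*a+.169]
  for q in (proj(mt,P)-[220,130])*4+1.5: cv2.circle(im,tuple(int(v) for v in np.round(q)),1,col,-1)
  for q in (proj(ms,P)-[220,170])*4+1.5: cv2.circle(im2,tuple(int(v) for v in np.round(q)),1,col,-1)
cv2.imwrite("pics/ov.png",np.hstack([im[:300,:300],im2[150:450,380:680]]))
E
```

```text
(no output)
```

View pics/ov.png

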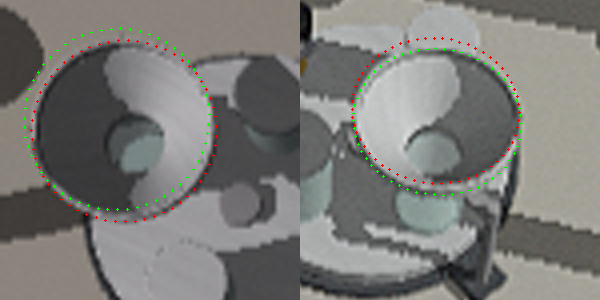

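Request:
{"name": "apply_moves", "arguments": {"moves": [[[-0.7,0,0,0,1],[-2.0,0,0,0,1],[-3.7,0,0,0,1],[-5.4,0,-0.1,0,1],[-6.8,0,-0.1,0,1]]]}}

```text
t: 7.47
tool_pos: [0.586, -0.016, 0.2435]
tcp_rot: [[-0.011, -0.005, 1.0], [-1.0, -0.003, -0.011], [0.003, -1.0, -0.005]]
ft_force: [0.1, -0.3, -1.7]
grip_width: 0.0097
```

Request:
{"name": "apply_moves", "arguments": {"moves": [[[-0.7,0,0,0,1],[-1.1,1.0,0,0,1],[-1.3,2.5,0,0,1],[-1.3,4.0,0,0,1],[-1.3,5.0,0,0,1]]]}}

```text
t: 7.88
tool_pos: [0.5851, -0.003, 0.191]
tcp_rot: [[-0.011, -0.007, 1.0], [-1.0, -0.003, -0.011], [0.003, -1.0, -0.007]]
ft_force: [0.2, 0.9, -2.6]
grip_width: 0.0097
```

```bash
python3 - <<'E'
from h import *
s=ctrl.read_state();print(s['tool_pos'],s['ft_force'],s['torque'],s['grip_width'])
im=eyes.camera("wrist");cv2.imwrite("pics/w6.png",im[:,:,::-1])
im=eyes.camera("scene");crop(im,240,120,420,255,4,"pics/s6.png")
E
```

```text
[ 0.58506381 -0.00299728  0.19101677] [ 0.1740913   0.85686699 -2.5522295 ] [-0.15091516  0.06520298  0.0344958 ] 0.009734516502702422
```

View pics/w6.png

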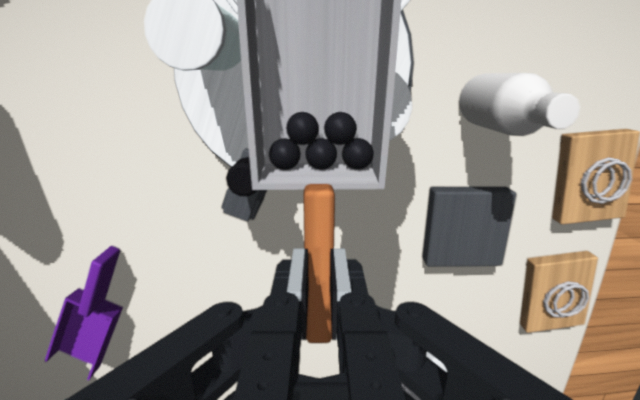

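View pics/s6.png

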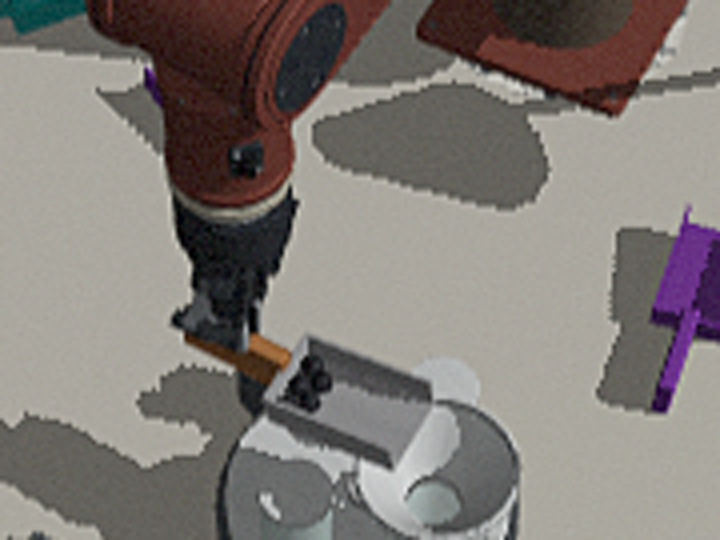

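Request:
{"name": "apply_moves", "arguments": {"moves": [[[0,0.5,0,0,1],[0,0.9,0,0,1],[0,1.0,0,0,1],[0,1.0,0,0,1]]], "force": 80}}

```text
t: 8.32
tool_pos: [0.5842, -0.0031, 0.1804]
tcp_rot: [[-0.012, -0.009, 1.0], [-1.0, -0.002, -0.012], [0.002, -1.0, -0.009]]
ft_force: [-0.0, 0.7, -2.6]
grip_width: 0.0102
```

Request:
{"name": "apply_moves", "arguments": {"moves": [[[0,0,0,0,1],[0,0,0,0,1],[0,0,0,0,1]]], "force": 30}}

```text
t: 8.57
tool_pos: [0.5844, -0.003, 0.1808]
tcp_rot: [[-0.012, -0.009, 1.0], [-1.0, -0.002, -0.012], [0.002, -1.0, -0.009]]
ft_force: [-0.4, 0.9, -1.9]
grip_width: 0.0102
```

Request:
{"name": "apply_moves", "arguments": {"moves": [[[0,0,0,0,1],[0,0,0,0,1],[0,0,0,0,1]]], "force": 20}}

```text
t: 8.82
tool_pos: [0.5845, -0.003, 0.1809]
tcp_rot: [[-0.012, -0.008, 1.0], [-1.0, -0.002, -0.012], [0.002, -1.0, -0.008]]
ft_force: [1.3, 1.5, -1.9]
grip_width: 0.01
```

```bash
python3 - <<'E'
from h import *
s=ctrl.read_state();print(s['tool_pos'],s['ft_force'],s['torque'],s['grip_width'])
im=eyes.camera("wrist");cv2.imwrite("pics/w7.png",im[:,:,::-1])
im=eyes.camera("scene");crop(im,240,120,420,255,4,"pics/s7.png")
E
```

```text
[ 0.58451238 -0.00298077  0.1809161 ] [ 1.30518524  1.49212931 -1.92756675] [ 0.08823882 -0.06216762 -0.0463783 ] 0.010031415337151916
```

View pics/s7.png

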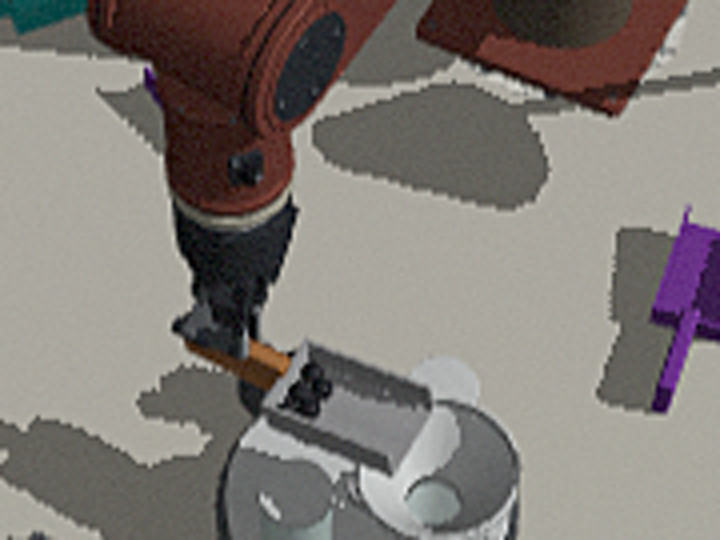

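```bash
python3 - <<'E'
from h import *
for i in range(3):
    s=ctrl.read_state();print(s['t'],s['tool_pos'],s['ft_force'],s['torque'],s['grip_width']);im=eyes.camera("top")
crop(im,220,130,380,250,4,"pics/t7.png")
E
```

```text
8.9167 [ 0.58448095 -0.00303579  0.18082059] [ 0.51823784  1.26830067 -2.11129569] [ 0.07693334 -0.07852219 -0.06093778] 0.009970934764685078
8.9667 [ 0.58446761 -0.00304533  0.18080978] [ 0.1009408   0.71256498 -1.84399192] [ 0.06616873 -0.03462729 -0.02306929] 0.009767177678359364
9.0167 [ 0.58445721 -0.00305352  0.18079036] [ 0.07258403  0.3790865  -2.25507653] [ 0.04033975 -0.01248991 -0.03608904] 0.010128041504309364
```

View pics/t7.png

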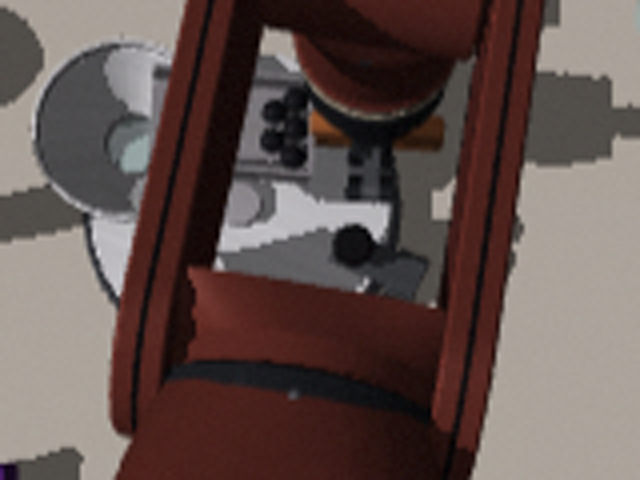

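View pics/w7.png

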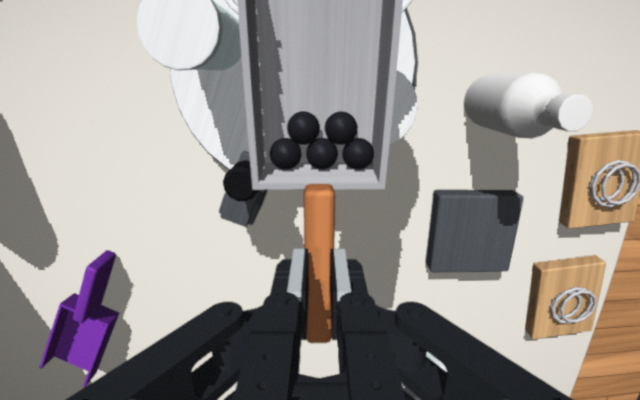

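Request:
{"name": "apply_moves", "arguments": {"moves": [[[0,0,0,0,0.92],[0,0,0,0,0.9],[0,0,0,0,0.89],[0,0,0,0,0.885],[0,0,0,0,0.885]]], "force": 20}}

```text
t: 9.48
tool_pos: [0.5845, -0.003, 0.1808]
tcp_rot: [[-0.012, -0.009, 1.0], [-1.0, -0.002, -0.012], [0.002, -1.0, -0.009]]
ft_force: [-0.1, 1.3, -1.4]
grip_width: 0.0099
```

```bash
cat > look.py <<'E'
from h import *
import sys
n=sys.argv[1]
s=ctrl.read_state();print(s['t'],s['tool_pos'],s['ft_force'],s['torque'],s['grip_width'])
im=eyes.camera("wrist");a=im[:,130:510,::-1]
im=eyes.camera("scene");b=cv2.resize(im[170:270,250:400,::-1],None,fx=3,fy=3,interpolation=cv2.INTER_CUBIC)
o=np.zeros((400,380+410,3),np.uint8);o[:,:380]=a;o[:300,380:]=b[:,:410];cv2.imwrite(f"pics/{n}.png",o)
E
python3 look.py l8
```

```text
9.4833 [ 0.58445291 -0.00304116  0.18076594] [-0.05130833  1.27195301 -1.42781728] [ 0.01708616  0.01078979 -0.06156744] 0.009864203181163576
```

View pics/l8.png

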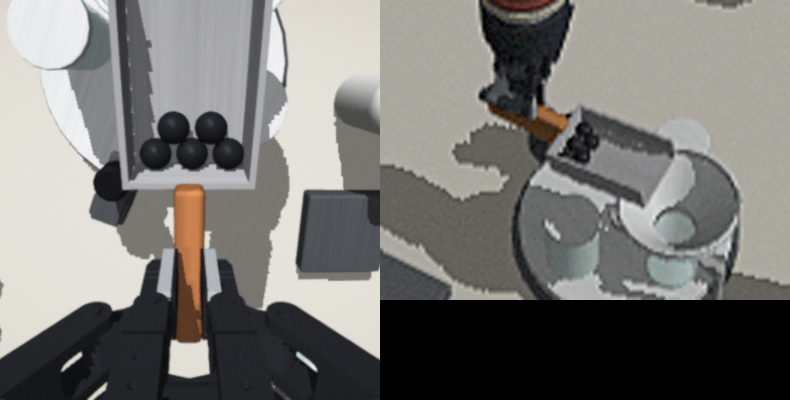

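Request:
{"name": "apply_moves", "arguments": {"moves": [[[0,0,0,0,1],[0,-0.4,0,0,1],[-0.5,-0.6,0,0,1],[-1.3,-0.6,0.1,0,1],[-2.3,-0.6,0.1,0,1]]], "force": 60}}

```text
t: 10.0
tool_pos: [0.5862, 0.0202, 0.1872]
tcp_rot: [[-0.013, -0.008, 1.0], [-1.0, -0.002, -0.013], [0.002, -1.0, -0.008]]
ft_force: [-0.3, -0.3, -2.3]
grip_width: 0.0098
```

Request:
{"name": "apply_moves", "arguments": {"moves": [[[-1.0,0,0,0,1],[-1.9,0,0,0,1],[-2.6,0,0,0,1],[-2.9,0,0,0,1],[-2.9,0,0,0,1]]]}}

```text
t: 10.42
tool_pos: [0.5865, 0.0503, 0.187]
tcp_rot: [[-0.011, -0.008, 1.0], [-1.0, -0.002, -0.011], [0.002, -1.0, -0.008]]
ft_force: [0.2, -0.6, -1.9]
grip_width: 0.0102
```

```bash
python3 look.py l9
```

```text
10.4167 [0.58645771 0.05034822 0.18704797] [ 0.17116543 -0.64758071 -1.93392509] [-0.10584396 -0.03222076  0.01314854] 0.010158005501264089
```

View pics/l9.png

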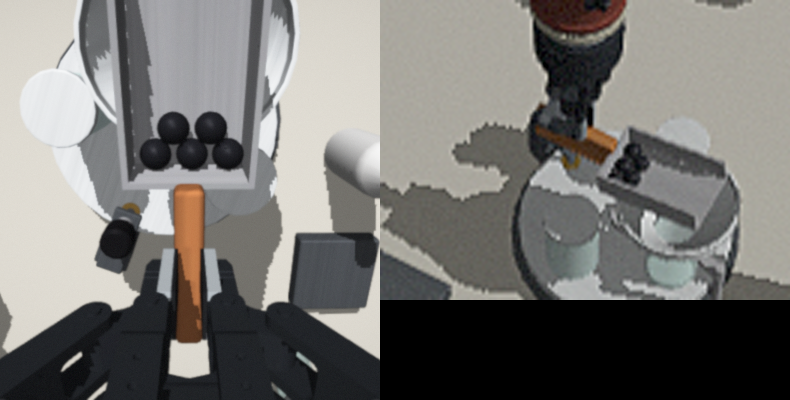

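```bash
python3 - <<'E'
from h import *
m=eyes.camera_model("wrist");im=cv2.imread("pics/l9.png")
a=np.linspace(0,2*np.pi,90)
for c,r,col in(((.585,.154),.058,(0,0,255)),((.585,.160),.058,(0,255,0))):
  P=np.c_[c[0]+r*np.cos(a),c[1]+r*np.sin(a),0*a+.169]
  for q in proj(m,P)-[130,0]: 
    if 0<q[0]<380 and 0<q[1]<300: cv2.circle(im,tuple(int(v) for v in np.round(q)),1,col,-1)
cv2.imwrite("pics/l9o.png",cv2.resize(im[:200,:380],None,fx=2,fy=2))
E
```

```text
(no output)
```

View pics/l9o.png

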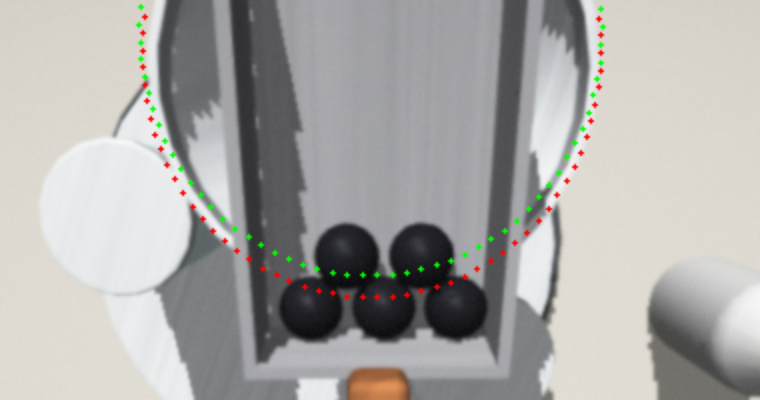

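Request:
{"name": "apply_moves", "arguments": {"moves": [[[0,0.3,0,0,1],[0,0.5,0,0,1],[0,0.6,0,0,1],[0,0.6,0,0,1]]], "force": 60}}

```text
t: 10.85
tool_pos: [0.5862, 0.0489, 0.1805]
tcp_rot: [[-0.013, -0.009, 1.0], [-1.0, -0.002, -0.013], [0.003, -1.0, -0.009]]
ft_force: [-0.7, 0.6, -3.2]
grip_width: 0.0101
```

Request:
{"name": "apply_moves", "arguments": {"moves": [[[0,0,0,0,0.89],[0,0,0,0,0.88],[0,0,0,0,0.875],[0,0,0,0,0.87],[0,0,0,0,0.865]]], "force": 20}}

```text
t: 11.27
tool_pos: [0.5862, 0.0489, 0.1806]
tcp_rot: [[-0.013, -0.009, 1.0], [-1.0, -0.002, -0.013], [0.003, -1.0, -0.009]]
ft_force: [-0.0, -0.6, -2.1]
grip_width: 0.012
```

```bash
python3 look.py l10
```

```text
11.2667 [0.58624736 0.04894571 0.18060838] [-0.0496365  -0.62774185 -2.07783872] [-0.08473659 -0.04270791 -0.01787746] 0.011956085387241053
```

View pics/l10.png

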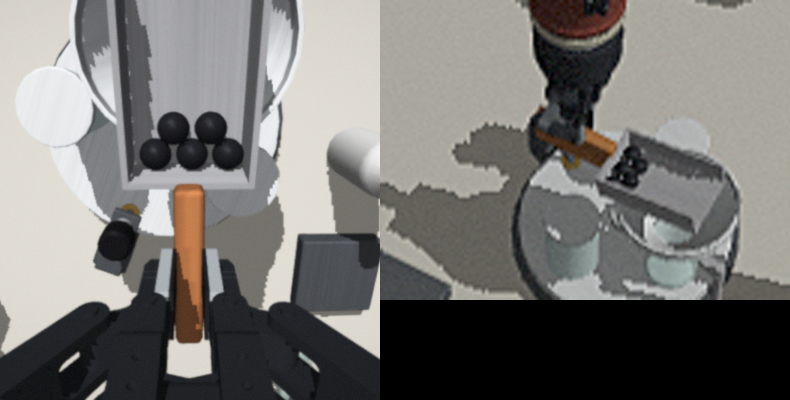

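Request:
{"name": "apply_moves", "arguments": {"moves": [[[0,0,0,0,0.86],[0,0,0,0,0.855],[0,0,0,0,0.85],[0,0,0,0,0.85]]], "force": 20}}

```text
t: 11.7
tool_pos: [0.5862, 0.049, 0.1806]
tcp_rot: [[-0.013, -0.009, 1.0], [-1.0, -0.002, -0.013], [0.003, -1.0, -0.009]]
ft_force: [0.5, -0.5, -2.4]
grip_width: 0.0128
```

```bash
python3 look.py l11
```

```text
11.7 [0.58620419 0.04895117 0.18056507] [ 0.45892236 -0.54865639 -2.36745368] [-0.10173739 -0.02409215  0.02617751] 0.012838528989644906
```

View pics/l11.png

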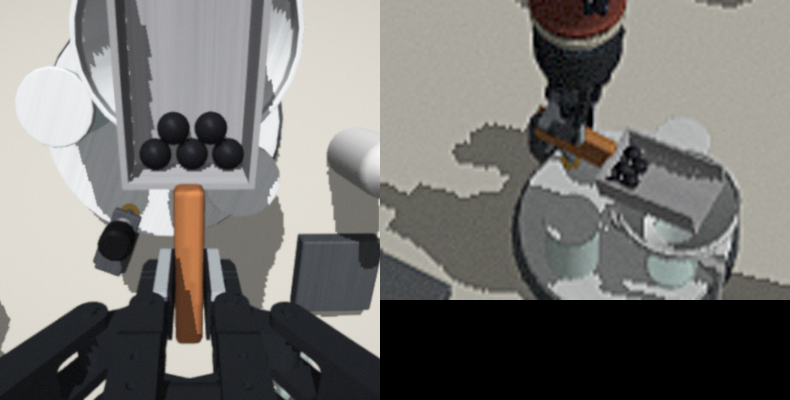

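Request:
{"name": "apply_moves", "arguments": {"moves": [[[0,0,0,0,0.845],[0,0,0,0,0.84],[0,0,0,0,0.84]]], "force": 20}}

```text
t: 12.05
tool_pos: [0.5863, 0.049, 0.1807]
tcp_rot: [[-0.013, -0.008, 1.0], [-1.0, -0.002, -0.013], [0.002, -1.0, -0.008]]
ft_force: [0.2, -0.0, -1.5]
grip_width: 0.0138
```

```bash
python3 look.py l12
```

```text
12.05 [0.58627234 0.0490142  0.18072365] [ 0.15983394 -0.04777056 -1.47711606] [-0.00290568  0.05891048 -0.01460233] 0.013783348639177084
```

View pics/l12.png

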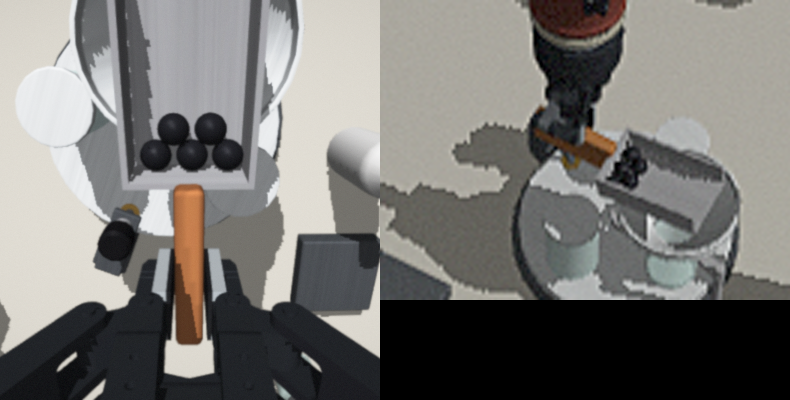

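Request:
{"name": "apply_moves", "arguments": {"moves": [[[0,-0.2,0,0,0.84],[0,-0.5,0,0,0.84],[0,-0.8,0,0,0.84],[0,-0.8,0,0,0.84]]], "force": 20}}

```text
t: 12.48
tool_pos: [0.5869, 0.049, 0.1898]
tcp_rot: [[-0.013, -0.007, 1.0], [-1.0, -0.002, -0.013], [0.003, -1.0, -0.007]]
ft_force: [-0.9, -0.1, 0.2]
grip_width: 0.0137
```

```bash
python3 look.py l13
```

```text
12.4833 [0.58690503 0.04898683 0.18984019] [-0.89671498 -0.07553501  0.22528755] [-0.07886825  0.05464541  0.06279292] 0.013699559575037157
```

View pics/l13.png

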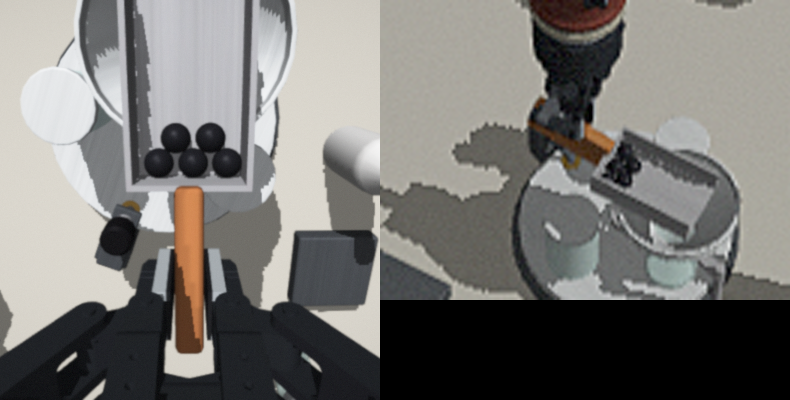

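Request:
{"name": "apply_moves", "arguments": {"moves": [[[0,-0.2,0,0,0.84],[0,-0.5,0,0,0.84],[0,-0.8,0,0,0.84],[0,-0.8,0,0,0.84]]], "force": 20}}

```text
t: 12.92
tool_pos: [0.5872, 0.0488, 0.1982]
tcp_rot: [[-0.013, -0.006, 1.0], [-1.0, -0.003, -0.013], [0.003, -1.0, -0.006]]
ft_force: [0.5, -0.0, -0.8]
grip_width: 0.0138
```

```bash
python3 look.py l14
```

```text
12.9167 [0.58716575 0.04881946 0.19820563] [ 0.47406937 -0.01777939 -0.77134797] [-0.00170678  0.05372973 -0.02096805] 0.013797980395080203
```

View pics/l14.png

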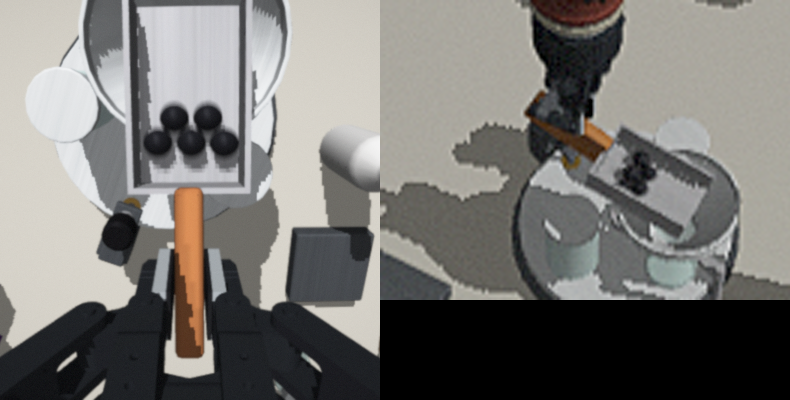

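Request:
{"name": "apply_moves", "arguments": {"moves": [[[0,0,0,0,0.84],[0,0,0,0,0.84],[0,0,0,0,0.84],[0,0,0,0,0.84],[0,0,0,0,0.84]]], "force": 20}}

```text
t: 13.43
tool_pos: [0.5869, 0.0486, 0.1976]
tcp_rot: [[-0.013, -0.007, 1.0], [-1.0, -0.003, -0.013], [0.003, -1.0, -0.007]]
ft_force: [-0.8, -0.5, -0.9]
grip_width: 0.0136
```

```bash
python3 look.py l15
```

```text
13.4333 [0.58689039 0.04857645 0.19763974] [-0.77525111 -0.53101948 -0.90530518] [-0.10067567  0.02653107 -0.03995847] 0.013597191979387515
```

View pics/l15.png

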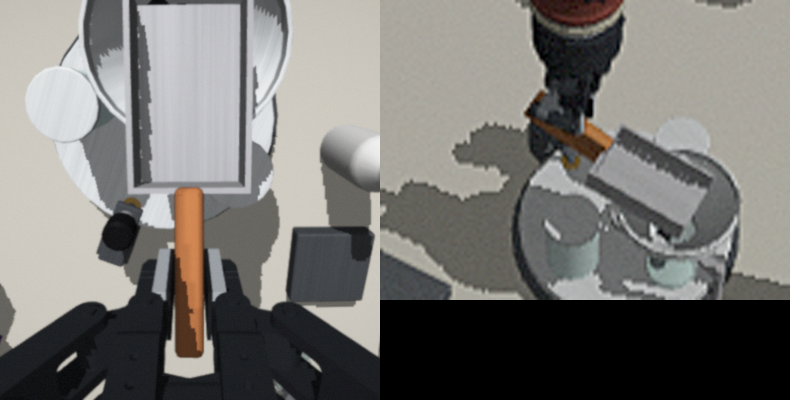

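Request:
{"name": "apply_moves", "arguments": {"moves": [[[0,-0.3,0,0,0.84],[0,-0.5,0,0,0.84],[0,-0.5,0,0,0.84],[0,-0.5,0,0,0.84]]], "force": 20}}

```text
t: 13.87
tool_pos: [0.5871, 0.0486, 0.203]
tcp_rot: [[-0.013, -0.006, 1.0], [-1.0, -0.003, -0.013], [0.003, -1.0, -0.006]]
ft_force: [-0.0, -0.5, -1.4]
grip_width: 0.0135
```

```bash
python3 - <<'E'
from h import *
im=eyes.camera("scene");a=cv2.resize(im[190:290,310:410,::-1],(400,400),interpolation=cv2.INTER_CUBIC)
im=eyes.camera("top");b=cv2.resize(im[130:230,210:310,::-1],(400,400),interpolation=cv2.INTER_CUBIC)
cv2.imwrite("pics/b16.png",np.hstack([a,b]))
E
```

```text
(no output)
```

View pics/b16.png

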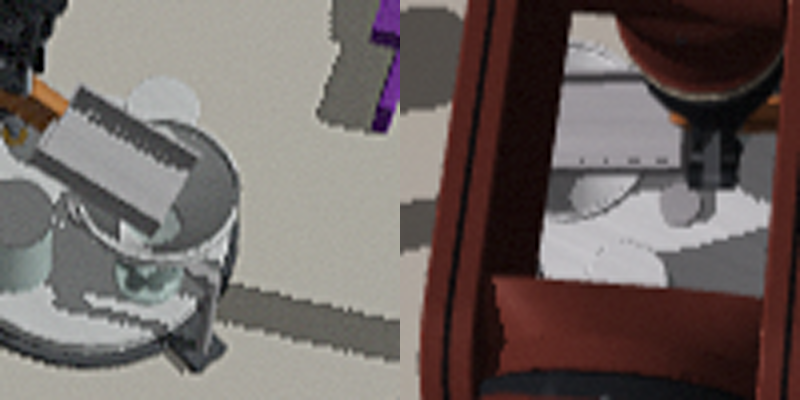

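Request:
{"name": "apply_moves", "arguments": {"moves": [[[0,0,0,0,1],[0,0,0,0,1],[0,0,0,0,1],[0,0,0,0,1]]], "force": 60}}

```text
t: 14.3
tool_pos: [0.587, 0.0485, 0.2027]
tcp_rot: [[-0.013, -0.007, 1.0], [-1.0, -0.003, -0.013], [0.003, -1.0, -0.007]]
ft_force: [0.3, 0.4, -0.6]
grip_width: 0.0101
```

Request:
{"name": "apply_moves", "arguments": {"moves": [[[0,-1,0,0,1],[0,-2.5,0,0,1],[0,-4.5,0,0,1],[0,-6.5,0,0,1],[0,-8,0,0,1]]]}}

```text
t: 14.72
tool_pos: [0.588, 0.0488, 0.2853]
tcp_rot: [[-0.013, -0.005, 1.0], [-1.0, -0.003, -0.013], [0.004, -1.0, -0.005]]
ft_force: [0.2, -1.2, -0.6]
grip_width: 0.0102
```

Request:
{"name": "apply_moves", "arguments": {"moves": [[[3,0,0,0,1],[6,0,0,0,1],[9,0,0,0,1],[12,0,0,0,1],[15,0,0,0,1]]]}}

```text
t: 15.13
tool_pos: [0.586, -0.1024, 0.2867]
tcp_rot: [[-0.012, -0.004, 1.0], [-1.0, -0.004, -0.012], [0.004, -1.0, -0.004]]
ft_force: [0.5, 0.1, -0.5]
grip_width: 0.0104
```

```bash
python3 - <<'E'
from h import *
im=eyes.camera("scene");a=cv2.resize(im[190:290,300:400,::-1],(400,400),interpolation=cv2.INTER_CUBIC)
im2=eyes.camera("top");b=cv2.resize(im2[130:230,210:310,::-1],(400,400),interpolation=cv2.INTER_CUBIC)
cv2.imwrite("pics/b17.png",np.hstack([a,b]));cv2.imwrite("pics/s17.png",im[:,:,::-1])
E
```

```text
(no output)
```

View pics/b17.png

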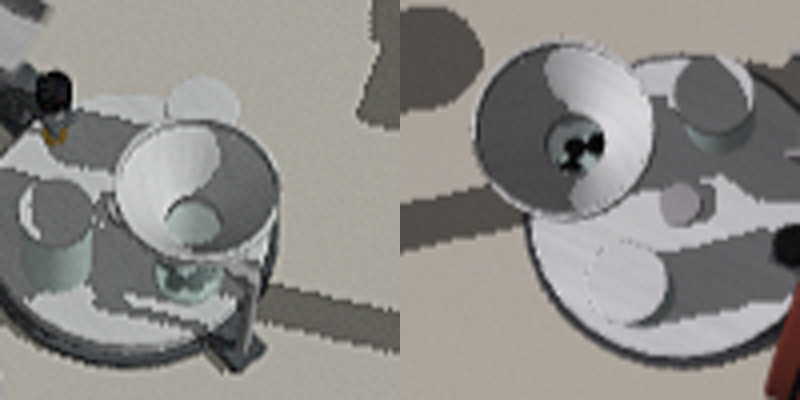

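View pics/s17.png

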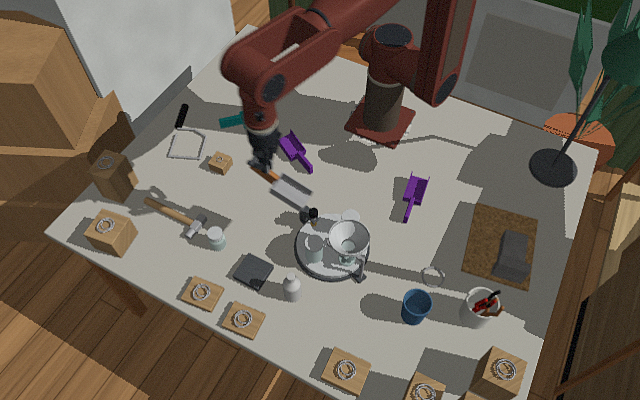

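Request:
{"name": "apply_moves", "arguments": {"moves": [[[2.5,0,0,-0.08,1],[5,0,0,-0.19,1],[7.5,0,-0.1,-0.3,1],[9,0,-0.2,-0.41,1],[9.2,0,-0.3,-0.52,1]]]}}

```text
t: 15.65
tool_pos: [0.5809, -0.2, 0.2872]
tcp_rot: [[0.484, -0.005, 0.875], [-0.875, -0.007, 0.484], [0.003, -1.0, -0.007]]
ft_force: [0.8, 0.3, -1.8]
grip_width: 0.0102
```

Request:
{"name": "apply_moves", "arguments": {"moves": [[[0,0,0,-0.11,1],[0,0,0,-0.22,1],[0,0,0,-0.33,1],[0,0,0,-0.44,1],[0,0,0,-0.55,1]]]}}

```text
t: 16.07
tool_pos: [0.5811, -0.1994, 0.2878]
tcp_rot: [[0.873, -0.004, 0.488], [-0.488, -0.006, 0.873], [-0.001, -1.0, -0.008]]
ft_force: [0.3, 0.3, -0.8]
grip_width: 0.0101
```

Request:
{"name": "apply_moves", "arguments": {"moves": [[[0,2,0,-0.1,1],[0,5,0,-0.2,1],[0,8,0,-0.28,1],[0,11,0,-0.35,1],[0,14,0,-0.38,1]]]}}

```text
t: 16.48
tool_pos: [0.5809, -0.1996, 0.1473]
tcp_rot: [[0.992, -0.003, 0.125], [-0.125, -0.006, 0.992], [-0.003, -1.0, -0.007]]
ft_force: [0.8, 0.5, -1.4]
grip_width: 0.01
```

```bash
python3 look.py l18;  python3 - <<'E'
from h import *
im=eyes.camera("scene");crop(im,200,130,380,265,4,"pics/s18.png")
E
```

```text
16.4833 [ 0.58087314 -0.19958648  0.14734231] [ 0.78737701  0.49912977 -1.4201789 ] [ 0.02057876 -0.08779438  0.04428441] 0.009959881800253019
```

View pics/l18.png

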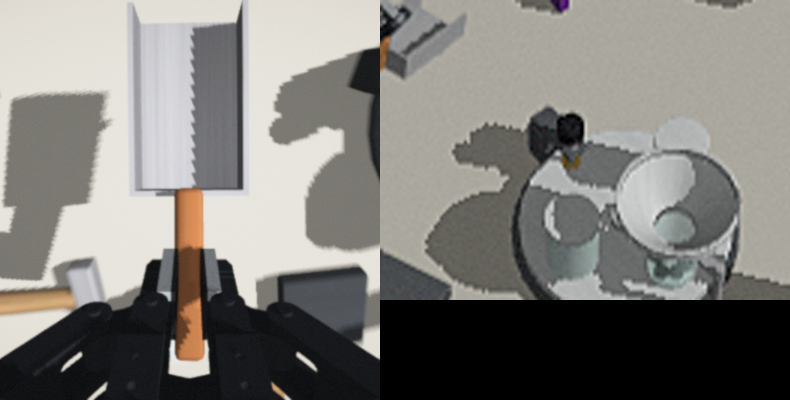

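View pics/s18.png

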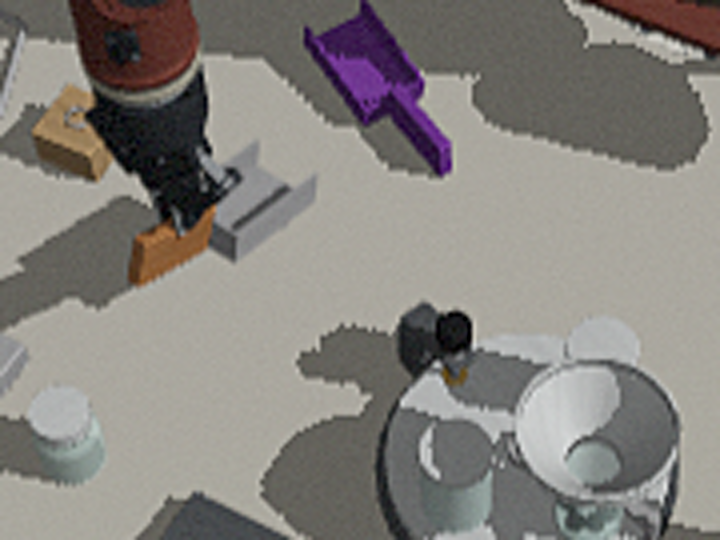

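Request:
{"name": "apply_moves", "arguments": {"moves": [[[0,2.5,0,0,1],[0,5,0,0,1],[0,7,0,0,1],[0,7.5,0,0,1]]]}}

```text
t: 16.97
tool_pos: [0.5776, -0.1985, 0.0699]
tcp_rot: [[0.991, -0.011, 0.131], [-0.131, -0.003, 0.991], [-0.011, -1.0, -0.004]]
ft_force: [-0.6, -0.3, -2.2]
grip_width: 0.0103
```

Request:
{"name": "apply_moves", "arguments": {"moves": [[[0,0.5,0,0,1],[0,1.0,0,0,1],[0,1.5,0,0,1],[0,1.5,0,0,1]]], "force": 20}}

```text
t: 17.3
tool_pos: [0.5781, -0.1988, 0.0557]
tcp_rot: [[0.991, -0.01, 0.131], [-0.131, -0.003, 0.991], [-0.01, -1.0, -0.005]]
ft_force: [-0.6, -0.2, -1.4]
grip_width: 0.0101
```

```bash
python3 look.py l19;  python3 - <<'E'
from h import *
im=eyes.camera("scene");crop(im,200,130,380,265,4,"pics/s19.png")
E
```

```text
17.3 [ 0.57809149 -0.19880615  0.05565877] [-0.56994556 -0.2123383  -1.37873183] [-0.04077313 -0.00025482  0.03991011] 0.010081292040101978
```

View pics/s19.png

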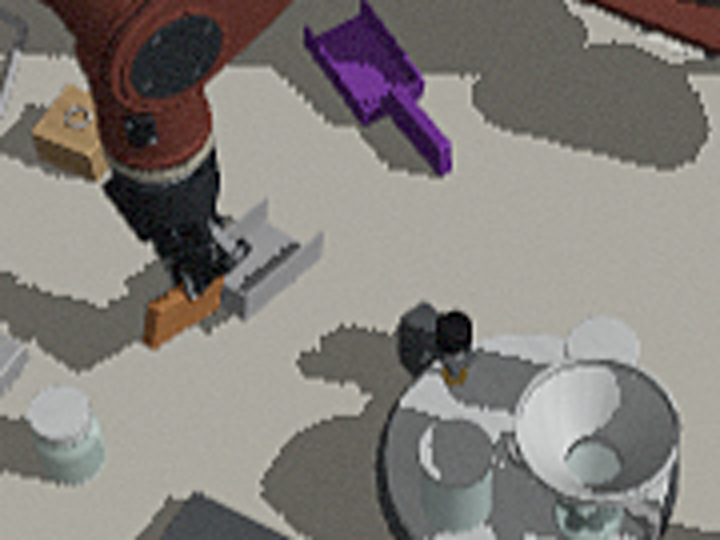

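Request:
{"name": "apply_moves", "arguments": {"moves": [[[0,0.3,0,0,0.88],[0,0.6,0,0,0.86],[0,0.9,0,0,0.85],[0,1.2,0,0,0.845],[0,1.5,0,0,0.845]]], "force": 20}}

```text
t: 17.87
tool_pos: [0.5782, -0.199, 0.0408]
tcp_rot: [[0.991, -0.009, 0.131], [-0.131, -0.003, 0.991], [-0.009, -1.0, -0.005]]
ft_force: [1.2, -0.4, 0.8]
grip_width: 0.0131
```

```bash
python3 look.py l20
```

```text
17.8667 [ 0.57818038 -0.19903388  0.04084483] [ 1.16372087 -0.38892842  0.82052411] [-0.00715266 -0.12948314  0.07735209] 0.013110702668995618
```

View pics/l20.png

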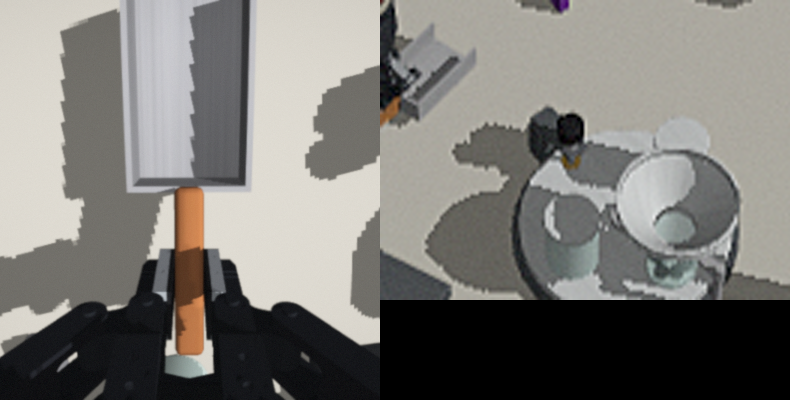

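Rotating towards flat, as intended. Continuing down.

Request:
{"name": "apply_moves", "arguments": {"moves": [[[0,0.4,0,0,0.845],[0,0.8,0,0,0.845],[0,1.2,0,0,0.845],[0,1.6,0,0,0.845],[0,1.6,0,0,0.845]]], "force": 20}}

```text
t: 18.38
tool_pos: [0.5763, -0.1983, 0.0228]
tcp_rot: [[0.991, -0.013, 0.131], [-0.131, -0.002, 0.991], [-0.013, -1.0, -0.004]]
ft_force: [0.4, -0.1, -1.0]
grip_width: 0.0133
```

Request:
{"name": "apply_moves", "arguments": {"moves": [[[0,0.3,0,0,0.845],[0,0.6,0,0,0.845],[0,0.9,0,0,0.84],[0,1.1,0,0,0.84],[0,1.1,0,0,0.83]]], "force": 20}}

```text
t: 18.8
tool_pos: [0.5759, -0.1982, 0.0114]
tcp_rot: [[0.991, -0.014, 0.131], [-0.131, -0.002, 0.991], [-0.013, -1.0, -0.003]]
ft_force: [-0.1, 0.2, 0.2]
grip_width: 0.0147
```

```bash
python3 look.py l21;  python3 - <<'E'
from h import *
im=eyes.camera("scene");crop(im,200,130,380,265,4,"pics/s21.png")
E
```

```text
18.8 [ 0.57586843 -0.19822682  0.01137868] [-0.08369466  0.17438211  0.1656234 ] [-0.00519043 -0.05944568 -0.00180528] 0.014701030410053242
```

View pics/s21.png

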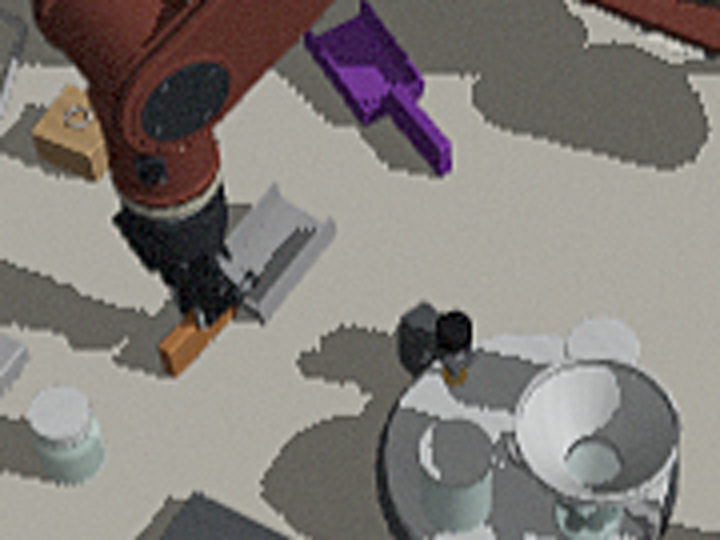

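View pics/l21.png

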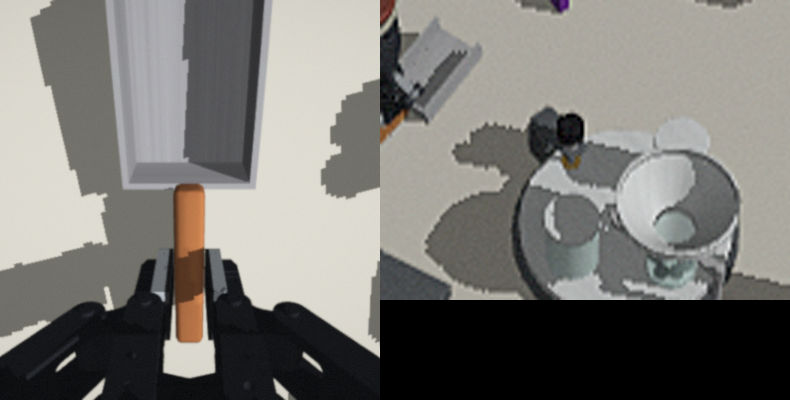

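Scoop is flat on the table (tail back at row 342, same as at first grasp) with pads loose. Opening and rising slowly.

Request:
{"name": "apply_moves", "arguments": {"moves": [[[0,0,0,0,0.7],[0,0,0,0,0.5],[0,0,0,0,0.4],[0,0,0,0,0.4],[0,-0.5,0,0,0.4]]], "force": 20}}

```text
t: 19.37
tool_pos: [0.5752, -0.1979, 0.0157]
tcp_rot: [[0.991, -0.015, 0.131], [-0.131, -0.001, 0.991], [-0.015, -1.0, -0.003]]
ft_force: [-0.7, -2.0, 0.1]
grip_width: 0.0513
```

Request:
{"name": "apply_moves", "arguments": {"moves": [[[0,-2,0,0,0.4],[0,-5,0,0,0.4],[0,-8.5,0,0,0.4],[0,-12,0,0,0.4],[0,-15,0,0,0.4]]]}}

```text
t: 19.78
tool_pos: [0.5779, -0.1979, 0.1687]
tcp_rot: [[0.991, -0.014, 0.131], [-0.131, -0.002, 0.991], [-0.013, -1.0, -0.003]]
ft_force: [0.7, -1.3, 0.3]
grip_width: 0.0514
```

```bash
python3 look.py l22;  python3 - <<'E'
from h import *
im=eyes.camera("scene");crop(im,200,130,380,265,4,"pics/s22.png")
s=ctrl.read_state();print(s['tool_pos'],s['tcp_rot'],s['qpos'])
E
```

```text
19.7833 [ 0.57788216 -0.1978858   0.1686899 ] [ 0.69411376 -1.31873515  0.28231527] [ 0.04095878 -0.02857855  0.0068139 ] 0.05142018105715918
[ 0.57989483 -0.19886587  0.17031333] [[ 0.99139091 -0.00812298  0.1306831 ]
 [-0.13072083 -0.0042996   0.99140989]
 [-0.00749132 -0.99995776 -0.00532442]] [ -26.04201337   12.73017453   91.00938793   -0.43763781   76.57083096
 -108.4289038 ]
```

View pics/s22.png

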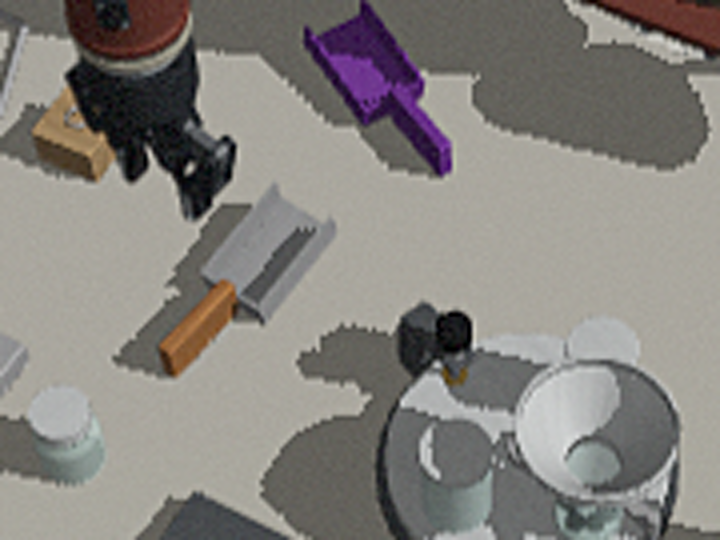

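View pics/l22.png

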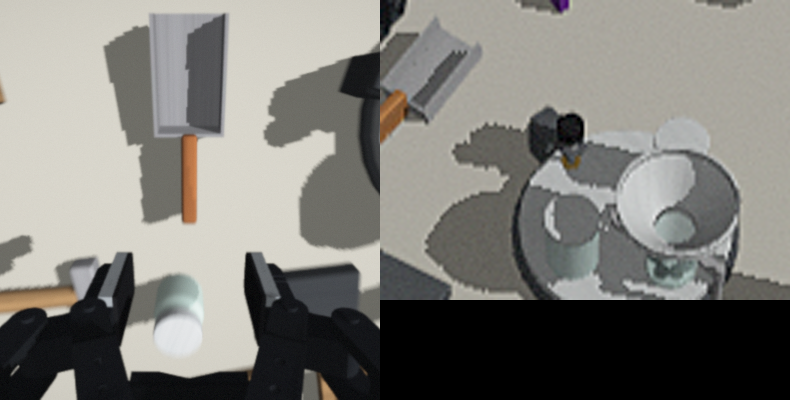

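Request:
{"name": "apply_moves", "arguments": {"moves": [[[-1.5,0,3.5,0,0.4],[-3.0,0,7.0,0,0.4],[-4.5,0,10.5,0,0.4],[-6.0,0,14,0,0.4],[-7.2,0,17,0,0.4]]]}}

```text
t: 20.35
tool_pos: [0.5286, -0.0187, 0.1684]
tcp_rot: [[0.991, -0.011, 0.131], [-0.131, -0.003, 0.991], [-0.01, -1.0, -0.005]]
ft_force: [-0.2, 0.3, -0.0]
grip_width: 0.0512
```

Request:
{"name": "apply_moves", "arguments": {"moves": [[[-0.6,0,1.5,0,0.4],[-1.1,0,2.6,0,0.4],[-1.1,0,2.6,0,0.4],[-1.1,0,2.6,0,0.4]]]}}

```text
t: 20.68
tool_pos: [0.5209, 0.0083, 0.1678]
tcp_rot: [[0.991, -0.012, 0.13], [-0.13, -0.004, 0.992], [-0.011, -1.0, -0.005]]
ft_force: [-1.0, -0.8, 0.2]
grip_width: 0.051
```

```bash
python3 - <<'E'
from h import *
s=ctrl.read_state();print(s['tool_pos'],s['tcp_rot'])
m=eyes.camera_model("wrist");im=eyes.camera("wrist");cv2.imwrite("pics/w23.png",im[:,:,::-1]);np.save("w23.npy",m)
print(proj(m,[[.523,.006,.106],[.523,.006,.078]]))
E
```

```text
[0.52092358 0.00834042 0.16784035] [[ 0.99149511 -0.01162137  0.12962403]
 [-0.1296757  -0.00380585  0.99154916]
 [-0.01102983 -0.99992523 -0.00528049]]
[[316.9061856  206.60531512]
 [317.25687785 194.55911594]]
```

View pics/w23.png

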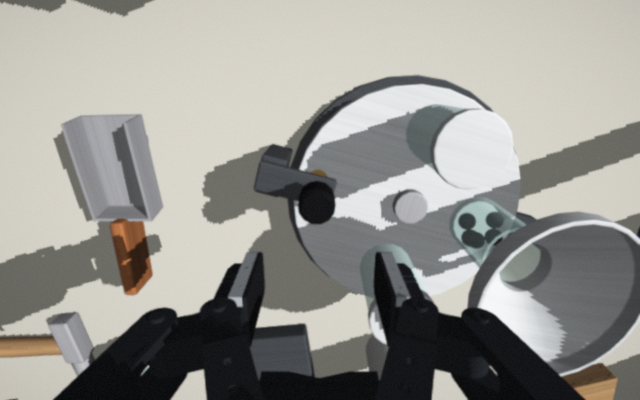

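```bash
python3 - <<'E'
from h import *
im=cv2.imread("pics/w23.png")[:,:,::-1]
crop(im,240,130,400,250,5,"pics/k23.png");crop(im,430,170,560,290,6,"pics/j23.png")
m=np.load("w23.npy",allow_pickle=True).item()
E
```

```text
(no output)
```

View pics/k23.png

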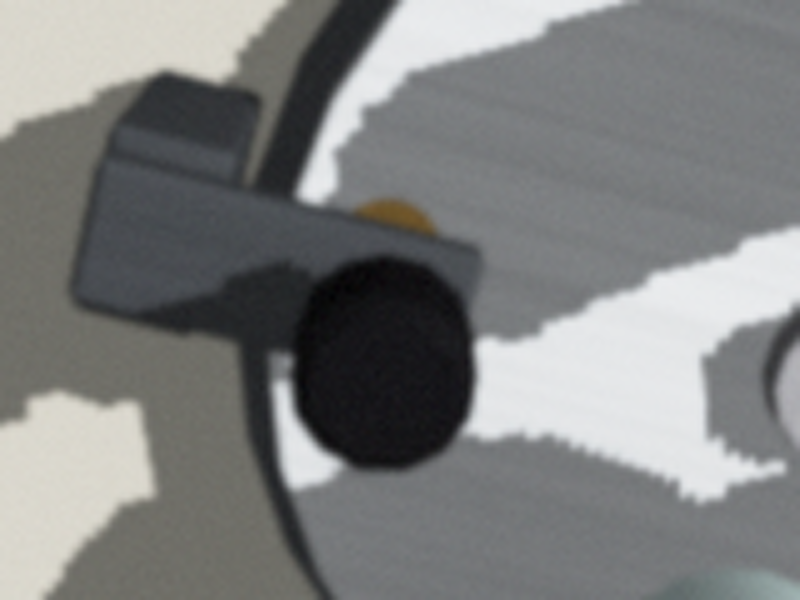

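View pics/j23.png

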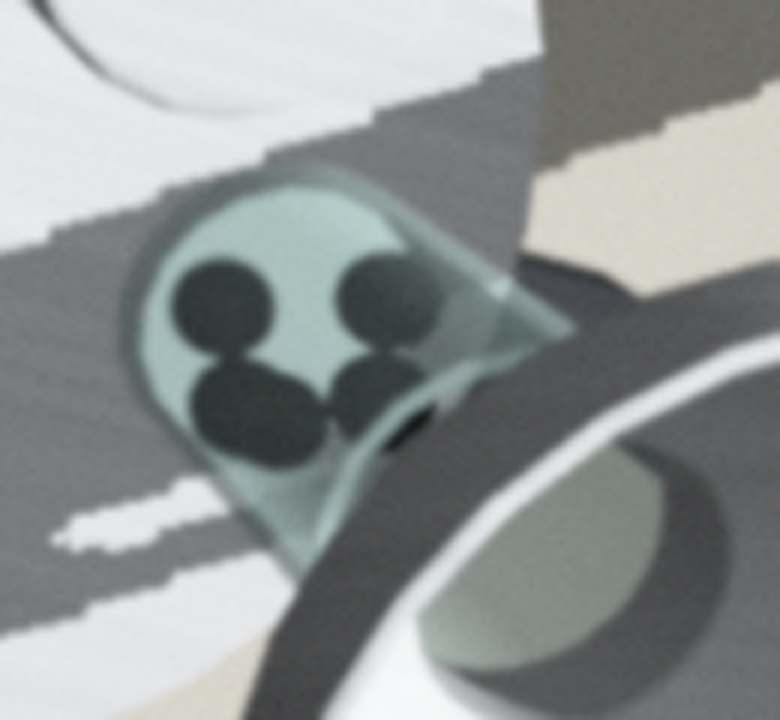

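Request:
{"name": "apply_moves", "arguments": {"moves": [[[0.2,2.0,-0.2,0,0.4],[0.3,4.5,-0.2,0,0.4],[0.3,6.5,-0.2,0,0.4],[0.3,7.5,-0.2,0,0.4],[0.3,7.5,-0.2,0,0.4]]], "force": 100}}

```text
t: 21.15
tool_pos: [0.5212, 0.004, 0.0901]
tcp_rot: [[0.991, -0.017, 0.132], [-0.132, -0.003, 0.991], [-0.016, -1.0, -0.006]]
ft_force: [-0.2, 0.6, 0.3]
grip_width: 0.0512
```

```bash
python3 - <<'E'
from h import *
s=ctrl.read_state();print(s['tool_pos'],s['ft_force'])
im=eyes.camera("wrist");cv2.imwrite("pics/w24.png",im[:,:,::-1])
E
```

```text
[0.5211818  0.00400112 0.09010518] [-0.19771052  0.59131811  0.34625156]
```

View pics/w24.png

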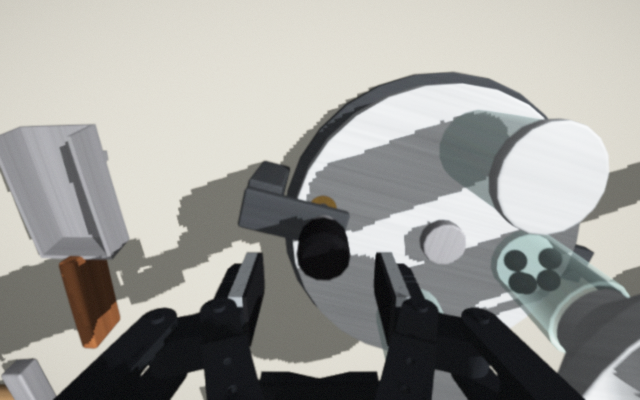

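```bash
python3 - <<'E'
from h import *
im=cv2.imread("pics/w24.png")[:,:,::-1]
a=cv2.resize(im[220:320,480:600,::-1],None,fx=4,fy=4,interpolation=cv2.INTER_CUBIC)
im=eyes.camera("top");b=cv2.resize(im[145:185,235:275,::-1],(310,400),interpolation=cv2.INTER_CUBIC)
cv2.imwrite("pics/j24.png",np.hstack([a,b]))
im=eyes.camera("scene");crop(im,325,225,375,275,10,"pics/j24s.png")
E
```

```text
(no output)
```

View pics/j24.png

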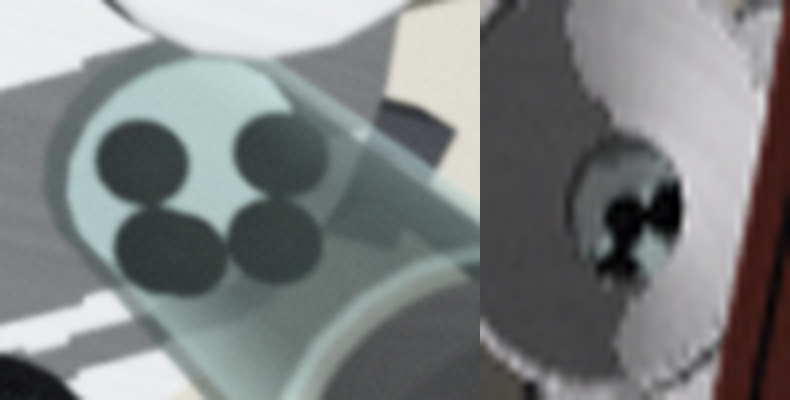

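View pics/j24s.png

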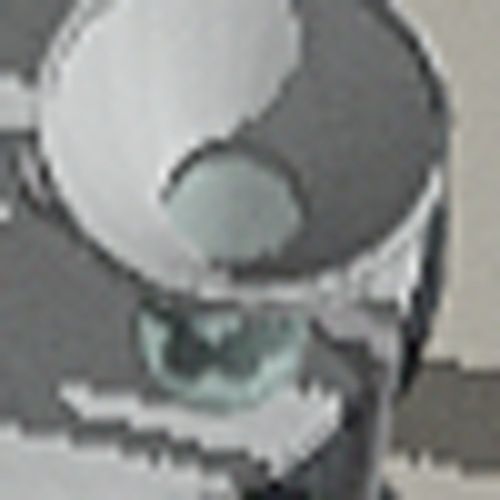

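Request:
{"name": "apply_moves", "arguments": {"moves": [[[0.2,0.8,0.2,0,0.4],[0.2,1.5,0.2,0,0.4],[0.2,1.5,0.2,0,0.4],[0.2,1.5,0.2,0,0.6],[0.2,1.5,0.2,0,0.7]]], "force": 100}}

```text
t: 21.72
tool_pos: [0.5263, 0.006, 0.0792]
tcp_rot: [[0.991, -0.01, 0.131], [-0.131, -0.004, 0.991], [-0.009, -1.0, -0.005]]
ft_force: [-0.3, -0.5, 0.1]
grip_width: 0.028
```

Request:
{"name": "apply_moves", "arguments": {"moves": [[[0,0,0,0,0.8],[0,0,0,0,1],[0,0,0,0,1],[0,0,0,0,1],[0,0,0,0,1]]], "force": 100}}

```text
t: 22.13
tool_pos: [0.5263, 0.006, 0.0793]
tcp_rot: [[0.991, -0.01, 0.131], [-0.131, -0.004, 0.991], [-0.009, -1.0, -0.005]]
ft_force: [-0.1, 0.9, 0.3]
grip_width: 0.0001
```

```bash
python3 - <<'E'
from h import *
s=ctrl.read_state();print(s['tool_pos'],s['ft_force'])
im=eyes.camera("wrist");cv2.imwrite("pics/w25.png",im[:,:,::-1])
im=eyes.camera("scene");crop(im,240,130,400,250,5,"pics/s25.png")
E
```

```text
[0.52629838 0.00603815 0.07927372] [-0.13165447  0.93285568  0.31260847]
```

View pics/w25.png

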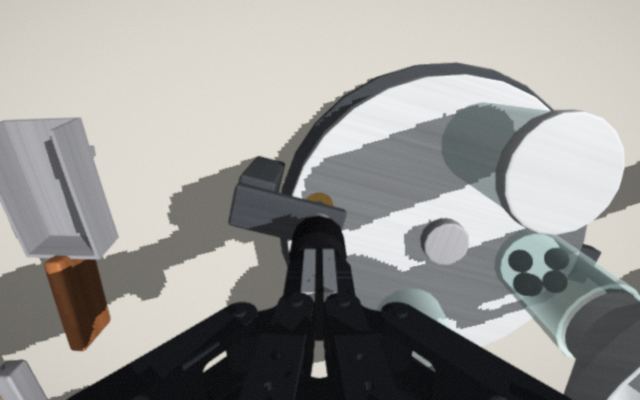

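View pics/s25.png

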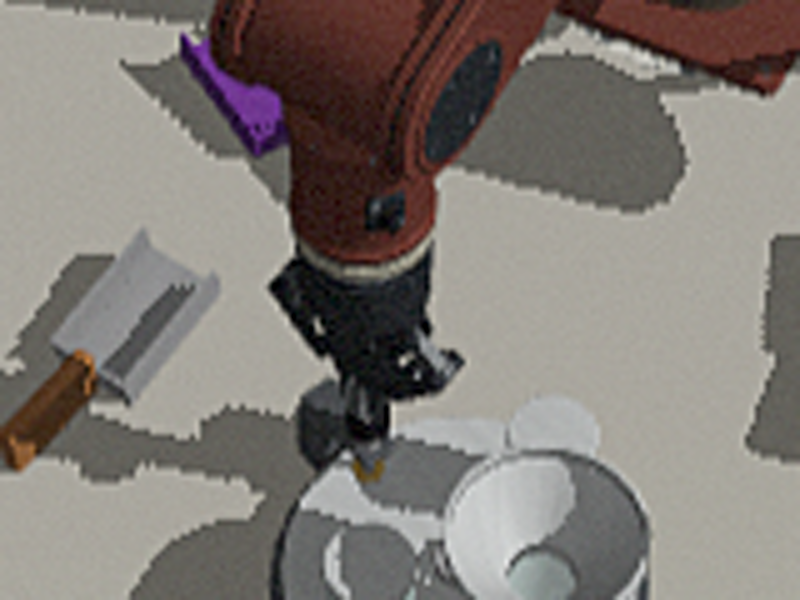

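```bash
python3 - <<'E'
from h import *
m=eyes.camera_model("wrist")
a=np.linspace(0,2*np.pi,40)
im=cv2.imread("pics/w25.png")
for z,col in((.106,(0,0,255)),(.078,(0,255,0))):
  P=np.c_[.523+.014*np.cos(a),.006+.014*np.sin(a),0*a+z]
  for q in proj(m,P): cv2.circle(im,tuple(int(v) for v in np.round(q)),0,col,-1)
s=ctrl.read_state();p=s['tool_pos'];print(proj(m,p))
for q in proj(m,[p]): cv2.circle(im,tuple(int(v) for v in np.round(q)),2,(255,0,255),-1)
cv2.imwrite("pics/k25.png",cv2.resize(im[170:320,220:420],None,fx=4,fy=4,interpolation=cv2.INTER_CUBIC))
mt=eyes.camera_model("top")
E
```

```text
[[319.525712   241.31249099]]
```

View pics/k25.png

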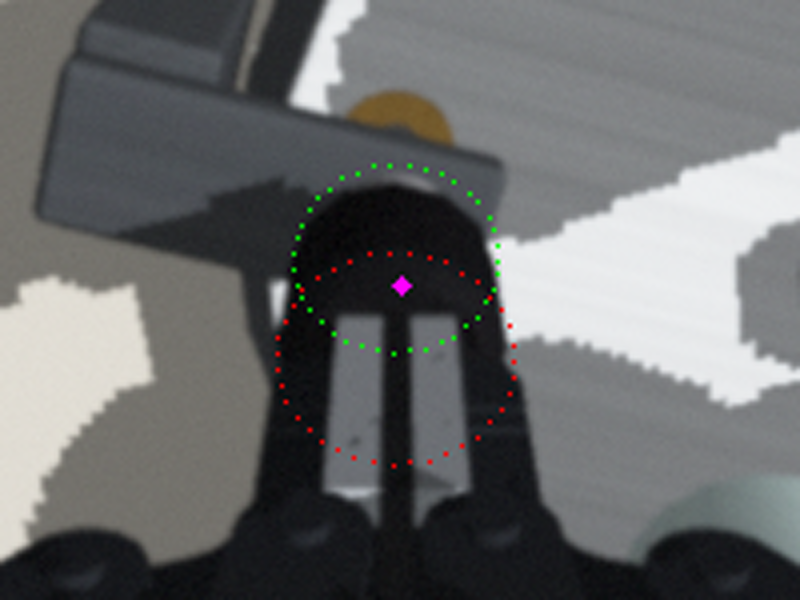

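```bash
python3 - <<'E'
from h import *
ms=eyes.camera_model("scene")
im=cv2.imread("pics/s25.png")
s=ctrl.read_state();p=s['tool_pos']
print((proj(ms,[p,[.523,.006,.106],[.523,.006,.078]])-[240,130])*5+2)
cv2.imwrite("pics/s25z.png",cv2.resize(im[330:480,290:470],None,fx=4,fy=4,interpolation=cv2.INTER_CUBIC))
im=cv2.imread("pics/scene0.png")[:,:,::-1]
crop(im,298,196,334,226,20,"pics/s0z.png")
E
```

```text
[[362.57503796 426.05035711]
 [364.84401732 398.47287215]
 [365.1319731  423.11976015]]
```

View pics/s25z.png

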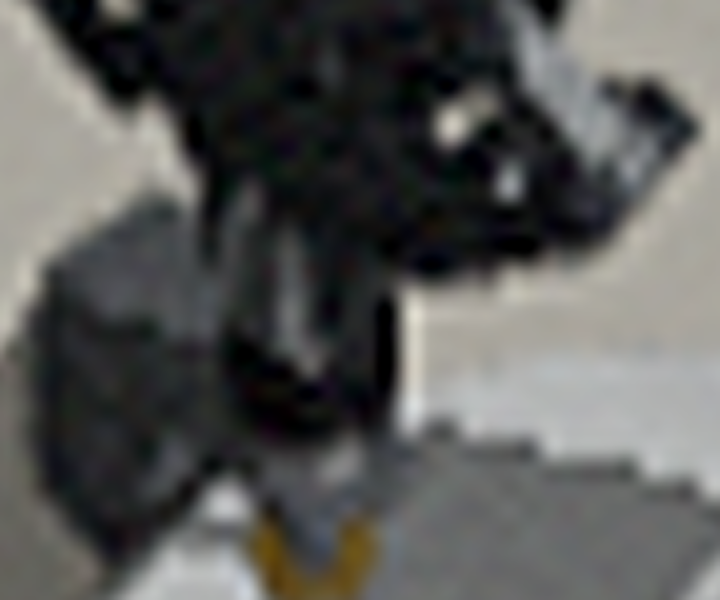

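View pics/s0z.png

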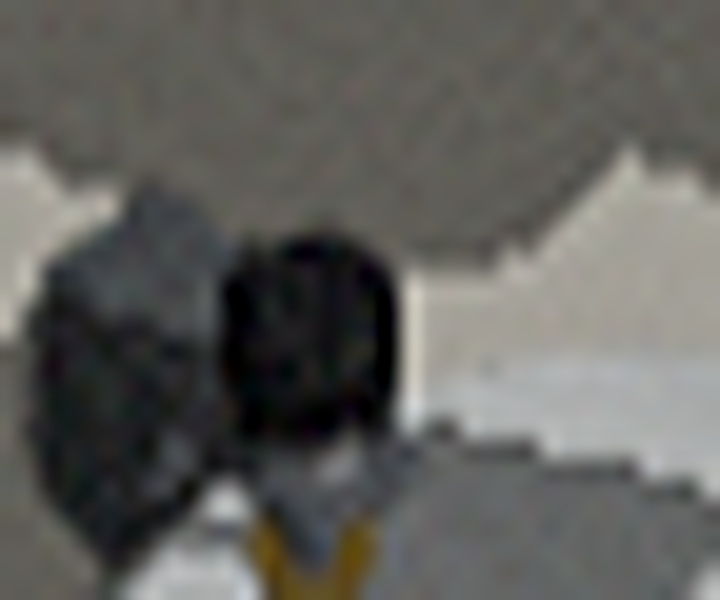

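```bash
python3 - <<'E'
from h import *
s=ctrl.read_state();print(s['t'],s['tool_pos'],s['ft_force'],s['torque'],s['grip_width'],s['qpos'])
im=eyes.camera("wrist")
crop(im,270,200,370,300,8,"pics/k26.png")
im=cv2.imread("pics/k26.png");im=cv2.convertScaleAbs(im,alpha=2.5,beta=20);cv2.imwrite("pics/k26.png",cv2.resize(im,(600,600)))
E
```

```text
22.2333 [0.52629423 0.00602963 0.07925308] [0.83795898 0.35024938 0.01075636] [-0.03172651 -0.04078313 -0.03879203] -7.812126511985822e-05 [ -7.71358489   6.95268863 108.06925142  -0.34597955  65.49133691
 -90.01489029]
```

View pics/k26.png

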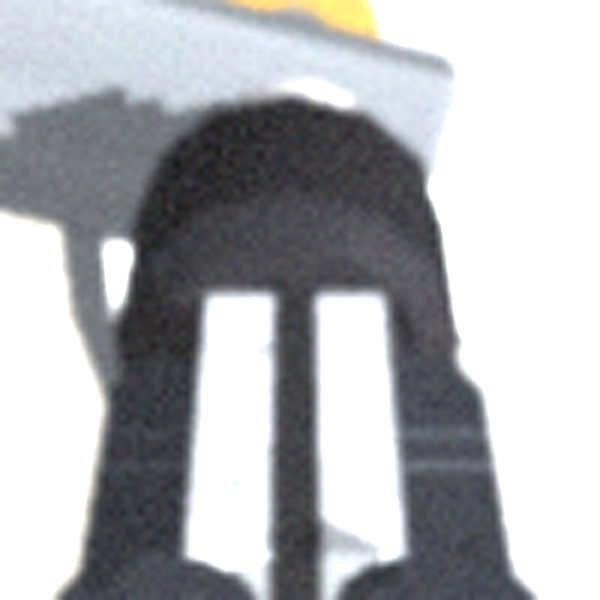

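Request:
{"name": "apply_moves", "arguments": {"moves": [[[0,0,0,0,0.7],[0,0,0,0,0.5],[0,0,0,0,0.4],[0,0,0,0,0.4]]], "force": 40}}

```text
t: 22.62
tool_pos: [0.5263, 0.006, 0.0792]
tcp_rot: [[0.991, -0.01, 0.131], [-0.131, -0.004, 0.991], [-0.009, -1.0, -0.005]]
ft_force: [-0.3, 0.1, 0.3]
grip_width: 0.0481
```

```bash
python3 - <<'E'
from h import *
s=ctrl.read_state();print(s['t'],s['tool_pos'],s['ft_force'],s['torque'],s['grip_width'])
im=eyes.camera("wrist");cv2.imwrite("pics/w27.png",im[:,:,::-1])
im=eyes.camera("scene");crop(im,298,190,334,226,16,"pics/s27.png")
E
```

```text
22.6167 [0.52626658 0.00604136 0.07919921] [-0.33601572  0.09873944  0.33638147] [-0.05263743 -0.04201244  0.00466795] 0.048108590574269076
```

View pics/w27.png

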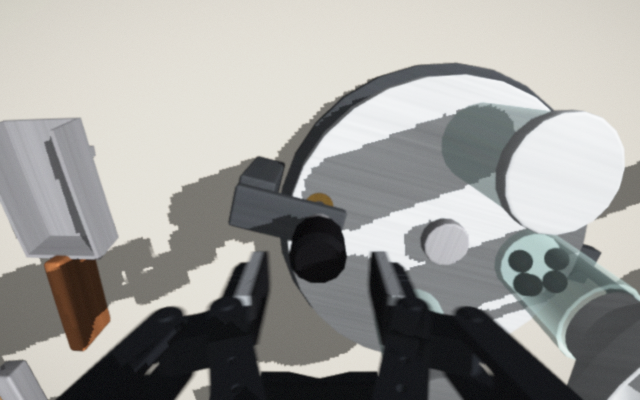

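View pics/s27.png

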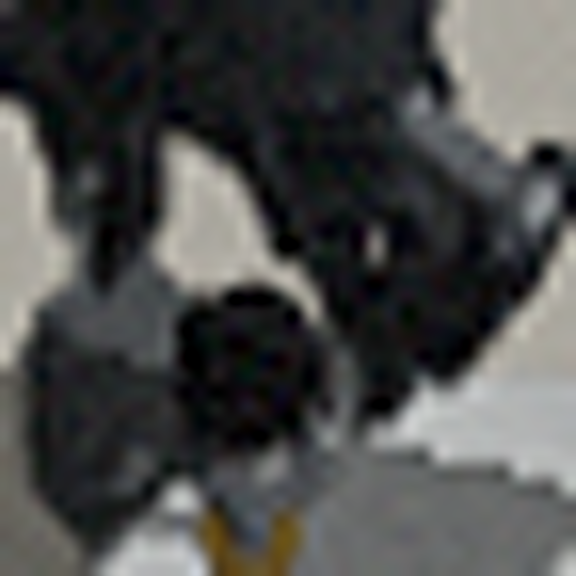

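Request:
{"name": "apply_moves", "arguments": {"moves": [[[0,0,0,0,0.62],[0,0,0,0,0.66],[0,0,0,0,0.7],[0,0,0,0,0.7],[0,0,0,0,0.7]]], "force": 20}}

```text
t: 23.13
tool_pos: [0.5263, 0.006, 0.0792]
tcp_rot: [[0.991, -0.01, 0.131], [-0.131, -0.004, 0.991], [-0.009, -1.0, -0.005]]
ft_force: [-0.2, -0.8, -0.6]
grip_width: 0.0259
```

```bash
python3 - <<'E'
from h import *
s=ctrl.read_state();print(s['t'],s['tool_pos'],s['ft_force'],s['torque'],s['grip_width'])
im=eyes.camera("wrist");a=cv2.resize(im[200:300,260:380,::-1],(480,400),interpolation=cv2.INTER_CUBIC)
im=eyes.camera("scene");b=cv2.resize(im[190:226,298:326,::-1],(310,400),interpolation=cv2.INTER_CUBIC)
cv2.imwrite("pics/k28.png",cv2.convertScaleAbs(np.hstack([a,b]),alpha=1.8,beta=20))
E
```

```text
23.1333 [0.52630036 0.00602531 0.07921531] [-0.2369953  -0.8212625  -0.57942338] [-0.03296406 -0.03822771 -0.02873263] 0.025872891616825832
```

View pics/k28.png

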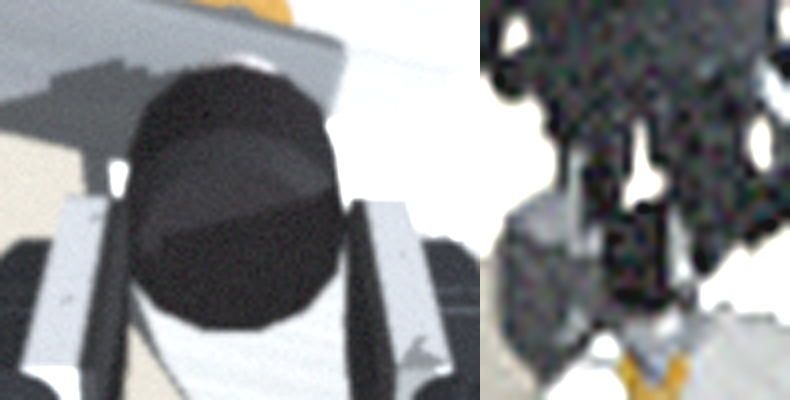

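```bash
python3 - <<'E'
from h import *
ms=eyes.camera_model("scene");mw=eyes.camera_model("wrist")
s=ctrl.read_state();p=s['tool_pos'];R=s['tcp_rot']
for name,loc in dict(tcp=(0,0,0),frontL=(-.011,0,-.014),frontR=(-.011,0,.014),backR=(.011,0,.014),front_up10=(-.011,-.01,.014),front_up20=(-.011,-.02,.014),front_up30=(-.011,-.03,.014),back_up10=(.011,-.01,.014),back_up20=(.011,-.02,.014),back_up30=(.011,-.03,.014)).items():
    P=p+R@np.array(loc)
    w=proj(mw,P)[0];c=proj(ms,P)[0]
    print(name,np.round(P,4),"wrist",np.round(w,1),"k28 L",np.round((w-[260,200])*4),"k28 R",np.round((c-[298,190])*11.1+[480,0]))
for P in ([.523,.006,.106],[.523,.006,.078],[.537,.006,.106],[.509,.006,.106]): 
    c=proj(ms,P)[0];w=proj(mw,P)[0];print(P,"L",np.round((w-[260,200])*4),"R",np.round((c-[298,190])*11.1+[480,0]))
E
```

```text
tcp [0.5263 0.006  0.0792] wrist [319.5 241.3] k28 L [238. 165.] k28 R [637. 275.]
frontL [ 0.5135 -0.0064  0.0794] wrist [293.4 222.8] k28 L [134.  91.] k28 R [620. 223.]
frontR [0.5172 0.0213 0.0793] wrist [345.7 222.8] k28 L [343.  91.] k28 R [701. 273.]
backR [0.539  0.0184 0.0791] wrist [344.6 259.1] k28 L [338. 236.] k28 R [654. 329.]
front_up10 [0.5173 0.0214 0.0893] wrist [347.1 230.6] k28 L [349. 122.] k28 R [701. 254.]
front_up20 [0.5174 0.0214 0.0993] wrist [348.8 239.3] k28 L [355. 157.] k28 R [701. 235.]
front_up30 [0.5175 0.0215 0.1093] wrist [350.6 249. ] k28 L [362. 196.] k28 R [701. 216.]
back_up10 [0.5391 0.0185 0.0891] wrist [345.9 268.4] k28 L [344. 274.] k28 R [654. 310.]
back_up20 [0.5392 0.0185 0.0991] wrist [347.4 278.8] k28 L [350. 315.] k28 R [654. 291.]
back_up30 [0.5393 0.0186 0.1091] wrist [349.  290.3] k28 L [356. 361.] k28 R [653. 271.]
[0.523, 0.006, 0.106] L [234. 240.] R [642. 214.]
[0.523, 0.006, 0.078] L [235. 140.] R [642. 269.]
[0.537, 0.006, 0.106] L [249. 342.] R [617. 252.]
[0.509, 0.006, 0.106] L [218. 132.] R [666. 176.]
```

Request:
{"name": "apply_moves", "arguments": {"moves": [[[0,0,0,0,0.4],[0,-1.5,0,0,0.4],[-0.2,-4.0,0,0,0.4],[-0.3,-6.0,0,0.05,0.4],[-0.3,-7.0,0,0.15,0.4]]]}}

```text
t: 23.65
tool_pos: [0.5253, 0.0066, 0.1521]
tcp_rot: [[0.96, -0.006, 0.28], [-0.28, -0.005, 0.96], [-0.005, -1.0, -0.006]]
ft_force: [-0.5, 0.5, 0.6]
grip_width: 0.0511
```

Request:
{"name": "apply_moves", "arguments": {"moves": [[[0,0,0,0.12,0.4],[0,0,0,0.24,0.4],[0,0,0,0.36,0.4],[0,0,0,0.48,0.4],[0,0,0,0.6,0.4]]]}}

```text
t: 24.07
tool_pos: [0.5253, 0.0066, 0.1522]
tcp_rot: [[0.63, -0.006, 0.777], [-0.777, -0.005, 0.63], [-0.0, -1.0, -0.008]]
ft_force: [0.5, 1.0, -0.4]
grip_width: 0.0514
```

Request:
{"name": "apply_moves", "arguments": {"moves": [[[0,0,0,0.12,0.4],[0,0,0,0.24,0.4],[0,0,0,0.36,0.4],[0,0,0,0.48,0.4],[0,0,0,0.6,0.4]]]}}

```text
t: 24.48
tool_pos: [0.5253, 0.0066, 0.1522]
tcp_rot: [[0.075, -0.006, 0.997], [-0.997, -0.005, 0.075], [0.004, -1.0, -0.006]]
ft_force: [0.1, 0.1, -0.3]
grip_width: 0.0511
```

Request:
{"name": "apply_moves", "arguments": {"moves": [[[0,0,0,0.12,0.4],[0,0,0,0.24,0.4],[0,0,0,0.36,0.4],[0,0,0,0.45,0.4],[0,0,0,0.48,0.4]]]}}

```text
t: 24.9
tool_pos: [0.5252, 0.0066, 0.1521]
tcp_rot: [[-0.398, -0.006, 0.917], [-0.917, -0.005, -0.398], [0.007, -1.0, -0.004]]
ft_force: [0.2, -0.4, -0.5]
grip_width: 0.0509
```

```bash
python3 - <<'E'
from h import *
s=ctrl.read_state();print(s['tool_pos'],s['tcp_rot'],s['qpos'],s['qd'])
m=eyes.camera_model("wrist");im=eyes.camera("wrist");cv2.imwrite("pics/w29.png",im[:,:,::-1])
R=s['tcp_rot'];print("yaw",np.degrees(np.arctan2(R[1,0],R[0,0])))
print(proj(m,[[.523,.006,.106],[.523,.006,.078]]))
print(R.T@(np.array([.523,.006,.1])-s['tool_pos']))
E
```

```text
[0.52520048 0.00661036 0.15211686] [[-0.3982861  -0.00612434  0.9172408 ]
 [-0.91723652 -0.00468235 -0.39831551]
 [ 0.00673427 -0.99997028 -0.00375255]] [ -7.66777765   1.76402492 105.10717175  -0.32623182  73.44102825
  15.8984173 ] [-0.03724093 -0.04093965 -0.03839353  0.07177889 -0.06923507 15.3675049 ]
yaw -113.47164198112984
[[316.93021957 210.45154815]
 [317.23091587 196.68157364]]
[ 0.0010853   0.05213165 -0.00157968]
```

View pics/w29.png

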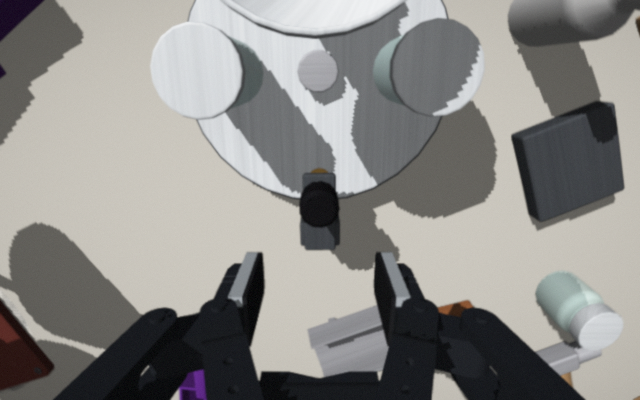

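Request:
{"name": "apply_moves", "arguments": {"moves": [[[0.1,2.0,0,0,0.4],[0.1,4.5,0,0,0.4],[0.1,6.5,0,0,0.4],[0.1,7.8,0,0,0.4],[0.1,8.2,0,0,0.4]]], "force": 20}}

```text
t: 25.37
tool_pos: [0.5222, 0.0056, 0.0674]
tcp_rot: [[-0.397, -0.011, 0.918], [-0.918, -0.004, -0.397], [0.008, -1.0, -0.008]]
ft_force: [0.2, -0.1, 0.2]
grip_width: 0.0515
```

Request:
{"name": "apply_moves", "arguments": {"moves": [[[0,0.1,0,0,0.6],[0,0.1,0,0,0.64],[0,0.1,0,0,0.64],[0,0.1,0,0,0.64]]], "force": 20}}

```text
t: 25.7
tool_pos: [0.5231, 0.0055, 0.0676]
tcp_rot: [[-0.396, -0.009, 0.918], [-0.918, -0.004, -0.397], [0.007, -1.0, -0.006]]
ft_force: [0.2, 0.3, 0.8]
grip_width: 0.0306
```

```bash
cat > lk.py <<'E'
from h import *
import sys
s=ctrl.read_state();print(s['t'],s['tool_pos'],s['ft_force'],s['torque'],s['grip_width'])
im=eyes.camera("wrist");a=cv2.resize(im[190:310,250:390,::-1],(467,400),interpolation=cv2.INTER_CUBIC)
im=eyes.camera("scene");b=cv2.resize(im[190:230,295:327,::-1],(320,400),interpolation=cv2.INTER_CUBIC)
cv2.imwrite(f"pics/{sys.argv[1]}.png",cv2.convertScaleAbs(np.hstack([a,b]),alpha=1.8,beta=20))
E
python3 lk.py k30
```

```text
25.7 [0.52305273 0.00547568 0.06760847] [0.20656065 0.33666426 0.75141903] [0.01180625 0.02800526 0.00575026] 0.030634255401422093
```

View pics/k30.png

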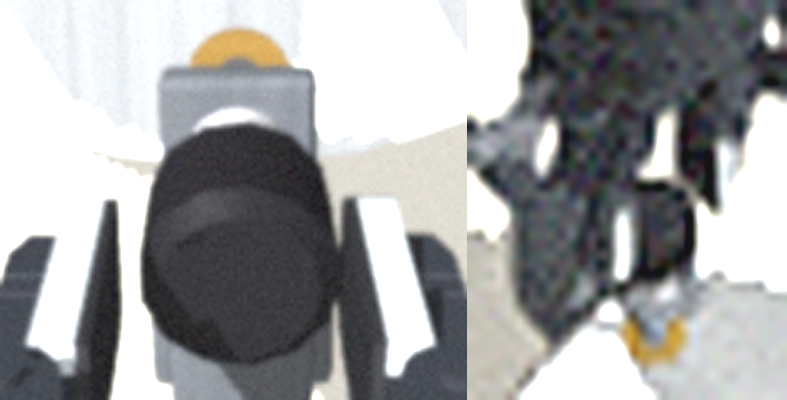

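Request:
{"name": "apply_moves", "arguments": {"moves": [[[0,0,0.15,0,0.66],[0,0,0.15,0,0.7],[0,0,0.15,0,0.75],[0,0,0.15,0,0.78],[0,0,0.15,0,0.78]]], "force": 20}}

```text
t: 26.22
tool_pos: [0.5243, 0.0051, 0.0683]
tcp_rot: [[-0.396, -0.009, 0.918], [-0.918, -0.004, -0.396], [0.007, -1.0, -0.007]]
ft_force: [-2.7, 0.9, 5.9]
grip_width: 0.0269
```

```bash
python3 lk.py k31
```

```text
26.2167 [0.52429141 0.00507648 0.06832492] [-2.70729543  0.91050137  5.93645242] [ 0.09833625  0.47460793 -0.03008541] 0.026891886496024822
```

View pics/k31.png

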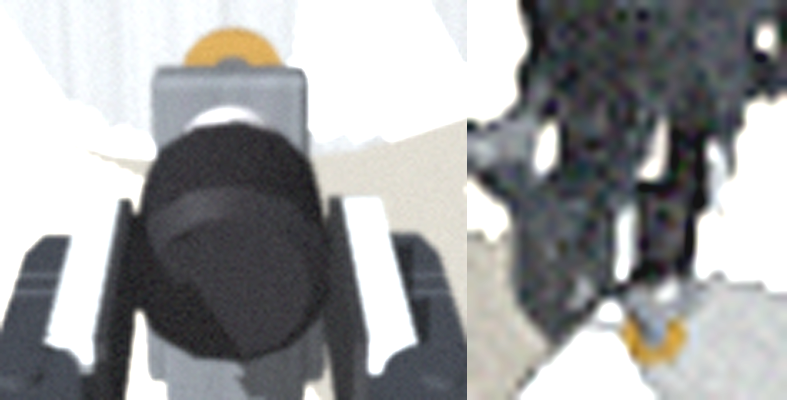

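Request:
{"name": "apply_moves", "arguments": {"moves": [[[0,0,0,0,0.6],[0,0,0,0,0.6],[0,0.4,0,0,0.6],[0,0.8,0,0,0.6],[0,0.8,0,0,0.6]]], "force": 20}}

```text
t: 26.73
tool_pos: [0.5233, 0.0051, 0.059]
tcp_rot: [[-0.396, -0.011, 0.918], [-0.918, -0.004, -0.396], [0.008, -1.0, -0.009]]
ft_force: [-0.9, 1.4, -0.1]
grip_width: 0.0343
```

```bash
python3 lk.py k32
```

```text
26.7333 [0.5233287  0.00511923 0.05904891] [-0.91653943  1.39435932 -0.12801192] [-0.00348976 -0.0093032   0.01054574] 0.03426057385609997
```

View pics/k32.png

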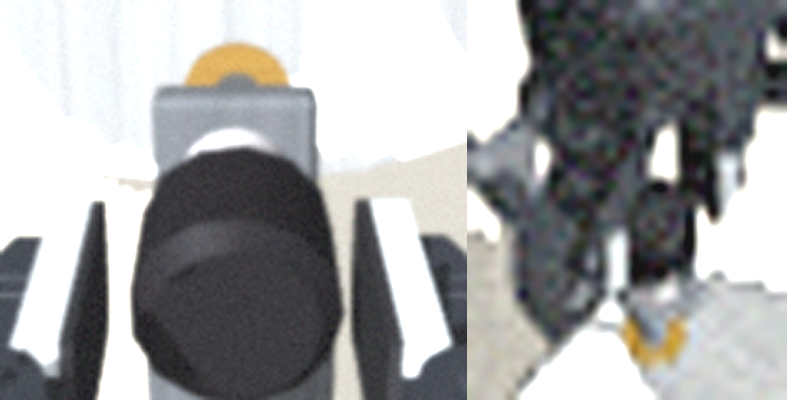

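Request:
{"name": "apply_moves", "arguments": {"moves": [[[0,0,0.1,0,0.6],[0,0,0.1,0,0.68],[0,0,0.1,0,0.75],[0,0,0.1,0,0.85],[0,0,0.1,0,1]]], "force": 60}}

```text
t: 27.25
tool_pos: [0.5241, 0.0049, 0.0599]
tcp_rot: [[-0.396, -0.012, 0.918], [-0.918, -0.004, -0.396], [0.008, -1.0, -0.009]]
ft_force: [-5.4, 1.4, 6.0]
grip_width: 0.0257
```

Request:
{"name": "apply_moves", "arguments": {"moves": [[[0,0,0,0,1],[0,0,0,0,1],[0,0,0,0,1]]], "force": 100}}

```text
t: 27.5
tool_pos: [0.524, 0.0049, 0.0601]
tcp_rot: [[-0.396, -0.012, 0.918], [-0.918, -0.004, -0.396], [0.008, -1.0, -0.009]]
ft_force: [-4.1, 1.0, 5.0]
grip_width: 0.0244
```

```bash
python3 lk.py k33
```

```text
27.5 [0.52399418 0.00493596 0.06010875] [-4.0788051   1.02860421  5.02330572] [0.1262039  0.50016291 0.05244798] 0.024351634126277322
```

View pics/k33.png

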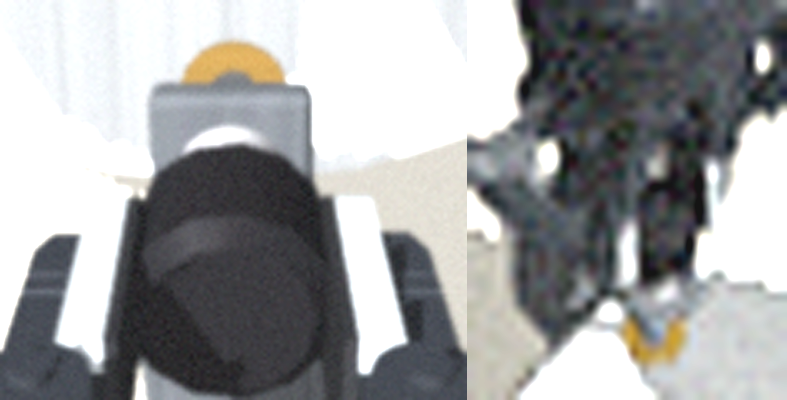

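Request:
{"name": "apply_moves", "arguments": {"moves": [[[0,-0.3,0,0,1],[0,-0.6,0,0,1],[0,-0.9,0,0,1],[0,-1.2,0,0,1],[0,-1.2,0,0,1]]], "force": 110}}

```text
t: 28.02
tool_pos: [0.5239, 0.0049, 0.0719]
tcp_rot: [[-0.396, -0.012, 0.918], [-0.918, -0.004, -0.396], [0.008, -1.0, -0.01]]
ft_force: [2.9, -0.2, -10.4]
grip_width: 0.0245
```

```bash
python3 lk.py k34
```

```text
28.0167 [0.5238878  0.00494061 0.07187242] [  2.90287436  -0.24258433 -10.42627682] [-0.09823909 -0.50077011  0.01393034] 0.024479556018968895
```

View pics/k34.png

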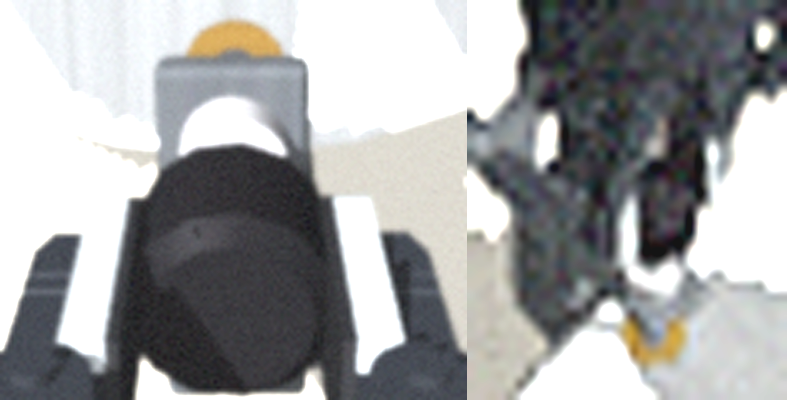

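Request:
{"name": "apply_moves", "arguments": {"moves": [[[0,-0.2,0,0,1],[0,-0.4,0,0,1],[0,-0.6,0,0,1],[0,-0.7,0,0,1],[0,-0.7,0,0,1]]], "force": 110}}

```text
t: 28.53
tool_pos: [0.5239, 0.005, 0.0783]
tcp_rot: [[-0.396, -0.012, 0.918], [-0.918, -0.004, -0.396], [0.008, -1.0, -0.01]]
ft_force: [4.9, -0.2, -14.2]
grip_width: 0.0241
```

```bash
python3 lk.py k35
```

```text
28.5333 [0.5238925  0.00495685 0.07831899] [  4.91234555  -0.20865757 -14.23567146] [-0.12777165 -0.87809811  0.01204333] 0.024146741375932153
```

View pics/k35.png

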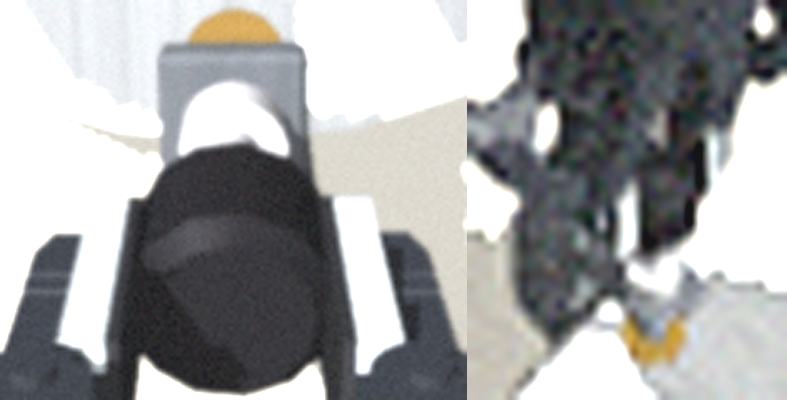

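Request:
{"name": "apply_moves", "arguments": {"moves": [[[0,-0.1,0,0,1],[0,-0.15,0,0,1],[0,-0.15,0,0,1],[0,-0.15,0,0,1]]], "force": 110}}

```text
t: 28.97
tool_pos: [0.5238, 0.005, 0.0784]
tcp_rot: [[-0.396, -0.012, 0.918], [-0.918, -0.003, -0.396], [0.008, -1.0, -0.01]]
ft_force: [9.6, -0.3, -23.2]
grip_width: 0.0242
```

```bash
python3 lk.py k36
```

```text
28.9667 [0.52381223 0.00495972 0.07839803] [  9.57890491  -0.30043778 -23.2069181 ] [-0.19094713 -1.69396807  0.01044234] 0.024191943212696066
```

View pics/k36.png

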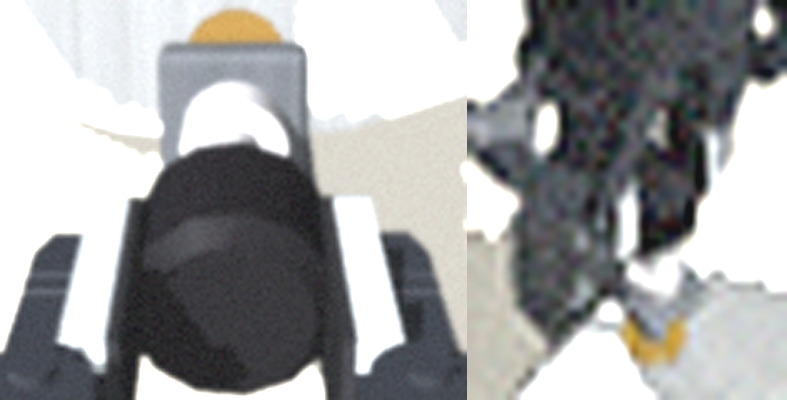

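```bash
python3 - <<'E'
from h import *
ims=[]
for n in ("scene","top","wrist","scene","top"):
    im=eyes.camera(n);cv2.imwrite(f"pics/fin_{n}.png",im[:,:,::-1])
    s=ctrl.read_state();print(s['t'],s['tool_pos'],s['ft_force'],s['grip_width'])
E
```

```text
29.1167 [0.52377751 0.00495777 0.07837149] [  8.94385005  -1.12568682 -22.34551399] 0.024399106982804453
29.1667 [0.52377836 0.00496028 0.07837854] [  9.43752252  -1.27780919 -22.74279397] 0.024349939939435884
29.2167 [0.52378351 0.00497517 0.07838136] [  9.44287173  -1.08898902 -23.00987397] 0.024327768529023772
29.2667 [0.52379493 0.00497762 0.07839429] [  9.90389354  -1.16362042 -23.38234517] 0.024071665567973115
29.3167 [0.52380495 0.00495137 0.07839455] [  9.85335992  -1.72515422 -22.288726  ] 0.024094225010417854
```

View pics/fin_scene.png

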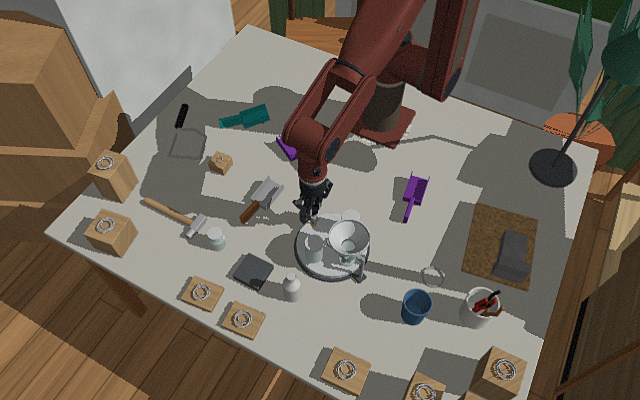

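View pics/fin_top.png

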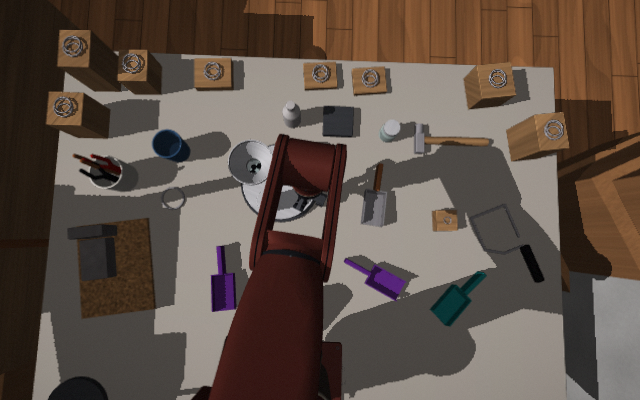

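Nothing else on the table has moved. The scoop lies flat, the funnel is empty, and the plunger is steady at its stop, so I am handing the job in.

```bash
python3 -c "
from plant import workorder,ctrl
print(workorder.finish_job());s=ctrl.read_state();print(s['t'],s['tool_pos'],s['ft_force'],s['grip_width'])"
```

```text
the job is handed in; nothing more can be done
None
the job is handed in; nothing more can be done
```

I tipped the beads into the jar, set the empty scoop down flat, pulled the index plunger up to its stop and handed the job in with the gripper still holding it. It took about 29 s of the 72 s, and no verdict was reported.

- **Pouring:** the moves cannot tilt the tool. I rested the scoop's pan on the funnel rim, loosened the grip and raised the handle, so the mouth dipped and the beads rolled out slowly. The pictures afterwards showed an empty pan and an empty funnel. No bead was visible anywhere outside the jar.
- **Bead count:** in the jar I could see three separate beads and one long blob that I took for two, so the count of five is not certain.
- **Scoop:** I put it back flat close to where it started, and the pictures show it lying flat.
- **Plunger:** my first grip attempt missed and the fingers shut without holding the knob, most likely just above it. I turned the jaws across the bracket, went lower and gripped at up to 110 N.
- **Final hold:** the knob rose about 18 mm with the spring force rising as described. The last 1.5 mm of pull gave no more travel, only a rise from 14 to 23 N, so it is at the hard stop. Height, force and grip width then stayed steady for the last 0.3 s I watched.
- **Other items:** in the last overview pictures the bystanders I could see had not moved; the arm hid parts of the view.

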